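# Put the spice station back in order

### The job

Tidy the spice corner: first stand the yellow-lidded tin in the middle of the yellow disc inside the lower wooden tier and then stack the handled upper tier squarely over it, so that its four feet drop inside the lower tier's corners and it sits fully down. Stand the pink shaker on the pink coaster and the green-lidded glass jar on the green one, each upright and with no part overhanging its coaster, in any order. Leave the blue-lidded salt pot on its blue coaster and the wooden pestle where they are.

Things in the scene. Friction and masses are not known exactly. Their poses are not given: they have to be found in the camera images.
- tin: Low round steel spice tin with a flat yellow lid (fixed on), 56 mm diameter, 40 mm high, about 0.15 kg. Loose, upright. Origin: centre of its underside, z up.
- upper_tier: Loose light-wood tray, 170 (x) by 124 mm (y), walls 10 to 40 mm up, 0.42 kg. Four dark feet, 16 mm round, 10 mm high, centred at x +-68, y +-45 mm. Dark carrying bar over the middle along its x: 116 long, 16 wide (y), 85 to 103 mm up, open below between 12 mm posts at x +-50. Origin: middle, level with the feet's undersides, z up. A half turn looks the same.
- shaker: Pink plastic twist-top shaker with darker pink top, a straight cylinder 50 mm diameter (top 47 mm), 90 mm high, about 0.13 kg. Loose, upright. Origin: centre of its underside, z up.
- jar: Glass jar of brown spice with a green silicone lid (fixed on), a straight cylinder 62 mm diameter, 85 mm high, about 0.36 kg. Loose, upright. Origin: centre of its underside, z up.
- lower_tier: Fixed open box of darker wood, 170 (x) by 124 mm (y), 52 high, walls and floor 6 mm thick. Flush yellow disc, 80 mm, mid-floor: the tin's place. The upper tier rests on its rim, its origin then 42 mm above this one and axes parallel (either way round), feet inside the walls with 3 mm to spare each side. Origin: centre of the underside, z up.
- pink_pad: Round pink coaster fixed to the counter, 76 mm diameter, 5 mm thick. Origin: centre of its underside.
- green_pad: Round green coaster fixed to the counter, 88 mm diameter, 5 mm thick. Origin: centre of its underside.
- salt_pot: Bystander: white ceramic salt pot with blue lid, 62 mm diameter, 72 mm high, standing on a blue coaster of 88 mm. Loose; to be left alone. Origin: centre of its underside.
- pestle: Bystander: wooden pestle, 146 mm long along its y, 29 mm thick, lying on the counter. Loose; to be left alone. Origin: under its middle, on the counter.
Mind the look-alikes: they are no part of the job. Of the things that look like the green_pad, the middle-sized one is meant.

How it is judged:
By the outcome, as a careful person would: the job done as asked, in the order asked, and still so for the second after the job is handed in, with the robot touching nothing.
It also fails if it takes over 138 s, if anything falls off the work surface, if the arm or the gripper's body presses on something with over 40 N, if the wrist force passes 120 N, or if a joint passes its speed limit or range.

### The arm

A 7-joint arm with a two-finger parallel gripper is mounted at the origin on the work surface. World frame = base frame: x ahead of the robot, y to its left, z up, the work surface at z = 0. Lengths are in m, angles in degrees, forces in N, time in s.
With the tool pointing down it reaches from about 0.4 to 0.85 m from the base axis. Payload 10.4 kg.
Tool frame: the origin (TCP) lies on the centre line of the jaws, within the pads' length; the fingertips stand 11 mm ahead of it and the grasp point (between the pads) lies 8 mm behind it; z points along the fingers, y is the line along which they close (so a half turn about z gives the same grasp; the last joint's range is limited). The gripper opens to 87 mm and grips with 3 to 60 N. Pads are 19 mm wide; open, the fingers measure 117 mm over their backs; the gripper's body (75 mm by 190 mm) begins 51 mm behind the grasp point.
Start: joints at [66.543, 19.034, -3.707, 83.658, 1.238, 77.344, -5.071], TCP at [0.236, -0.579, 0.195] pointing down, gripper open.
Joint ranges: [-148.97, 148.97], [-28.65, 121.19], [-84.17, 76.75], [9.2, 138.47], [-72.65, 252.65], [3.7, 117.97], [-149.18, 149.18]. Speed limits (degrees/s): [127.2, 127.2, 159.86, 159.86, 180, 180, 180].

### API

Orientations are given as [roll, pitch, yaw] about the fixed x, y, z axes, in that order (R = Rz(yaw) Ry(pitch) Rx(roll)).
In Python, from plant import robot gives the robot as it stands.
- The arm moves only by the tool arm_command, never from a script. Its argument "commands" is a list of rows, each an object with "translation": the shift along the tool's x, y, z normalised to -1 to 1, where 1 is 0.4 m, a list of three; "rotation": the turn, a rotation vector about the tool's x, y, z normalised to -1 to 1, where 1 is 30 degrees, a list of three; "fingers": the opening, from 0 (shut) to 1 (fully open). A call has 1 to 5 rows; each row is the pose to reach, as a shift and turn from the pose commanded when the call began, along the tool's axes at that moment; what a row does not reach only later rows make up. A row lasts 1/8 s, in which the tool goes at most 62.5 mm and 10.7 degrees, less where a joint would pass 70% of its speed; a pose out of reach is approached as far as the arm can. A call with a number of a shift or a turn outside -1 to 1 is refused whole. A call with a gripper value outside its range is refused whole. The fingers move at their own pace and stop on an object; the grip force is fixed at half the most. Time passes only in rows, so rows that repeat a pose let the fingers close. It gives the time, the measured TCP pose, the force, the opening and the grip force at its end, in the units of the state.
- robot.get_state(): the state, without advancing time (a new reading comes with each control period).
- robot.capture(name): name is "scene" or "side" or "wrist"; returns a dict with "color" (384x512x3 uint8, red, green, blue), "fov_y" (degrees; the focal length in pixels is half the picture's height over the tangent of half this angle, whatever the lens; pixels are square), "cx", "cy" (the principal point, pixels), "pose" (4x4, takes a point from camera to world coordinates). Camera axes: x right, y down, z forward; pixel columns grow to the right and rows downward; lengths in m; the calibration is good to about 2 mm. A picture is of the moment at which its call begins. There is no depth.
- robot.close_job(): hands the job in; it is judged then, once.
The state is a dict: "clock": time; "joints": joint angles; "joint_velocities": joint speeds; "tau": joint torques, N m; "tool_pos": TCP position; "orientation": TCP orientation; "wrist_force": force on the tool from outside, world axes, zero at the start; "ft_torque": the same for the moment, N m; "width": finger opening in m; "grip_force": force on a finger pad.
Only numpy, scipy, OpenCV 4.12 (cv2) and the standard library are available. Lean on these libraries where they do the work, as an engineer would, in place of code of your own. Each camera call takes 0.05 s, during which the arm holds its last target. There are 200 camera calls.

## Working session

There is one attempt and no reset: what is moved stays moved. The work goes in short steps, Python scripts to look and compute and a tool call to move; the robot and the scene stay as the last step left them, time stands still between calls to the robot, and variables do not carry over. Pictures are saved under pics/ and viewed, at most 14 in all, crops included, and the job is handed in when it is done.

Besides the shell and the picture viewer there is one more tool, called after ">>>" as name([rows], argument=value, ...), one row to a line, values as JSON. arm_command: Moves the arm, as the interface text tells. Scaled input: -1 to 1 covers 0.4 m each way for a shift and 30 degrees each way for a turn. Its arguments: {"type":"object","properties":{"commands":{"type":"array","items":{"type":"object","properties":{"translation":{"type":"array","items":{"type":"number","minimum":-1,"maximum":1}},"rotation":{"type":"array","items":{"type":"number","minimum":-1,"maximum":1}},"fingers":{"type":"number"}}}}},"required":["commands"]}

```bash
ls; mkdir -p pics; cat > h.py <<'E'
import numpy as np, cv2
from plant import robot
def snap(n,f):
    c=robot.capture(n); cv2.imwrite('pics/'+f,c['color'][:,:,::-1]); np.savez('pics/'+f[:-4]+'.npz',color=c['color'],pose=c['pose'],k=[c['fov_y'],c['cx'],c['cy']]); return load(f[:-4])
def load(b):
    d=np.load('pics/'+b+'.npz'); return dict(color=d['color'],pose=d['pose'],k=d['k'])
def ray(c,u,v):
    h=c['color'].shape[0]; f=h/2/np.tan(np.radians(c['k'][0]/2))
    d=c['pose'][:3,:3]@np.array([(u-c['k'][1])/f,(v-c['k'][2])/f,1]); return c['pose'][:3,3],d
def onz(c,u,v,z):
    o,d=ray(c,u,v); return o+d*(z-o[2])/d[2]
def proj(c,p):
    h=c['color'].shape[0]; f=h/2/np.tan(np.radians(c['k'][0]/2))
    q=c['pose'][:3,:3].T@(np.asarray(p)-c['pose'][:3,3]); return f*q[0]/q[2]+c['k'][1], f*q[1]/q[2]+c['k'][2]
E
python3 - <<'E'
from h import *
a=[snap(n,n+'0.png') for n in ('scene','side')]
for c in a: print(c['pose'].round(3),c['k'])
w=snap('wrist','wrist0.png'); print(w['pose'].round(3),w['k'])
s=robot.get_state(); print(s)
E
```

```text
pics
[[ 0.823  0.344 -0.452  0.974]
 [ 0.568 -0.487  0.664 -0.739]
 [ 0.008 -0.803 -0.596  0.705]
 [ 0.     0.     0.     1.   ]] [ 47.75134568 253.41977505 186.79749457]
[[-0.956 -0.193  0.219  0.288]
 [-0.292  0.64  -0.71   0.675]
 [-0.003 -0.743 -0.669  0.673]
 [ 0.     0.     0.     1.   ]] [ 52.91924096 262.99056749 195.10791543]
[[ 0.377 -0.898 -0.229  0.299]
 [-0.926 -0.365 -0.092 -0.554]
 [-0.001  0.247 -0.969  0.383]
 [ 0.     0.     0.     1.   ]] [ 69.07619322 257.57238001 191.49705753]
{'clock': 0.15, 'joints': array([66.54326637, 19.06243785, -3.70684293, 83.69353379,  1.23678014,
       77.3436201 , -5.06930546]), 'joint_velocities': array([-0.00857491, -0.10464966, -0.07658059, -0.06696462, -0.04153419,
       -0.10445804,  0.05936092]), 'tau': array([ 1.04998049e-03, -6.23633480e+01,  2.50763982e-02, -3.90142608e+01,
       -6.11015945e-02,  3.72269482e-02,  1.14872100e-04]), 'tool_pos': array([ 0.23564861, -0.57853485,  0.19426182]), 'orientation': array([-1.79940230e+02,  1.83505405e-03,  2.21638042e+01]), 'wrist_force': array([0.34135974, 0.81372225, 0.23890633]), 'ft_torque': array([-0.01732844,  0.00159102,  0.01726369]), 'grip_force': 0.0, 'width': 0.08684906831748557}
```

View pics/scene0.png

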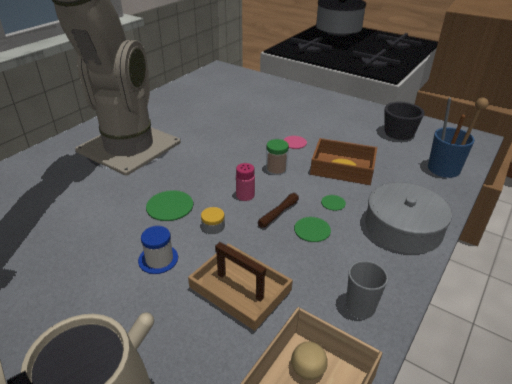

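View pics/side0.png

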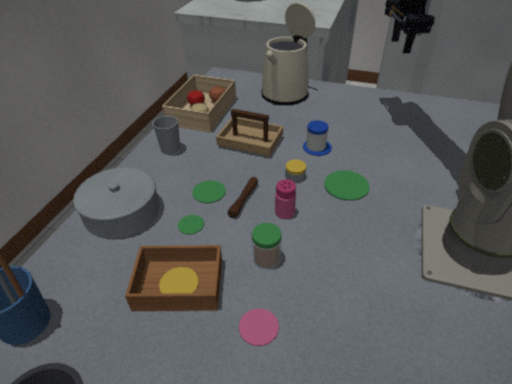

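Scene view: three green discs at about (170,205), (312,229) and (333,203). In the side view they are at (347,185), (209,192) and (191,225). I'll measure their diameters, along with the other objects' poses.

```bash
cat >> h.py <<'E'
HS=dict(green=(50,80,70,85),yellow=(18,32,140,255),pink=(160,176,90,255),blue=(112,130,150,60))
def blobs(c,lo,hi,amin=60):
    hsv=cv2.cvtColor(c['color'],cv2.COLOR_RGB2HSV); m=cv2.inRange(hsv,np.array(lo),np.array(hi))
    m=cv2.morphologyEx(m,cv2.MORPH_OPEN,np.ones((2,2)))
    cs,_=cv2.findContours(m,cv2.RETR_EXTERNAL,cv2.CHAIN_APPROX_NONE)
    return [k[:,0,:].astype(float) for k in cs if cv2.contourArea(k)>amin]
def circ(c,k,z):
    # fit circle to contour cast on plane z
    P=np.array([onz(c,u,v,z)[:2] for u,v in k]); A=np.c_[2*P,np.ones(len(P))]
    s=np.linalg.lstsq(A,(P**2).sum(1),rcond=None)[0]; r=np.sqrt(s[2]+s[0]**2+s[1]**2)
    return s[:2],2*r,np.abs(np.hypot(*(P-s[:2]).T)-r).max()
E
python3 - <<'E'
from h import *
R=dict(green=((45,100,40),(80,255,255)),yellow=((20,140,90),(34,255,255)),pink=((155,110,60),(178,255,255)),blue=((110,150,60),(130,255,255)))
for n in ('scene0','side0'):
    c=load(n); print(n)
    for col,(lo,hi) in R.items():
        for k in blobs(c,lo,hi):
            out=[]
            for z in (0.005,.006,.04,.085,.09):
                s,d,e=circ(c,k,z); out.append(f"{z}:({s[0]:.3f},{s[1]:.3f}) d{d*1000:.0f} e{e*1000:.0f}")
            print(col,k.mean(0).round(),len(k),k.min(0),k.max(0),' | '.join(out))
E
```

```text
scene0
green [313. 230.] 84 [296. 218.] [330. 242.] 0.005:(0.657,-0.019) d83 e2 | 0.006:(0.657,-0.020) d83 e2 | 0.04:(0.673,-0.055) d79 e2 | 0.085:(0.693,-0.101) d73 e2 | 0.09:(0.695,-0.106) d73 e2
green [334. 203.] 54 [323. 196.] [345. 210.] 0.005:(0.653,0.102) d57 e2 | 0.006:(0.653,0.101) d57 e2 | 0.04:(0.669,0.060) d54 e2 | 0.085:(0.689,0.006) d51 e2 | 0.09:(0.692,0.000) d50 e2
green [170. 206.] 109 [147. 192.] [193. 221.] 0.005:(0.315,-0.148) d116 e2 | 0.006:(0.316,-0.149) d116 e2 | 0.04:(0.348,-0.178) d110 e2 | 0.085:(0.390,-0.216) d103 e2 | 0.09:(0.395,-0.220) d102 e2
green [278. 147.] 52 [268. 141.] [288. 154.] 0.005:(0.388,0.253) d74 e7 | 0.006:(0.389,0.252) d74 e7 | 0.04:(0.417,0.204) d71 e6 | 0.085:(0.455,0.140) d66 e6 | 0.09:(0.459,0.133) d65 e6
yellow [213. 217.] 57 [202. 208.] [224. 225.] 0.005:(0.431,-0.118) d60 e5 | 0.006:(0.432,-0.119) d60 e5 | 0.04:(0.458,-0.150) d57 e4 | 0.085:(0.493,-0.189) d53 e4 | 0.09:(0.497,-0.194) d53 e4
pink [246. 182.] 93 [237. 164.] [254. 200.] 0.005:(0.411,0.050) d122 e40 | 0.006:(0.411,0.048) d122 e40 | 0.04:(0.439,0.010) d116 e38 | 0.085
[... 1835 characters left out ...]
d70 e2 | 0.006:(0.406,0.322) d70 e2 | 0.04:(0.400,0.340) d67 e2 | 0.085:(0.392,0.364) d62 e2 | 0.09:(0.391,0.367) d61 e2
pink [286. 199.] 96 [277. 181.] [295. 218.] 0.005:(0.446,-0.040) d105 e32 | 0.006:(0.446,-0.039) d105 e32 | 0.04:(0.438,-0.002) d99 e30 | 0.085:(0.427,0.046) d92 e28 | 0.09:(0.426,0.051) d91 e28
blue [318. 151.] 71 [304. 144.] [331. 155.] 0.005:(0.413,-0.286) d73 e12 | 0.006:(0.413,-0.285) d73 e12 | 0.04:(0.407,-0.236) d69 e11 | 0.085:(0.398,-0.171) d64 e11 | 0.09:(0.397,-0.164) d63 e10
blue [318. 128.] 50 [309. 122.] [328. 134.] 0.005:(0.432,-0.395) d68 e9 | 0.006:(0.432,-0.394) d68 e9 | 0.04:(0.425,-0.339) d65 e8 | 0.085:(0.415,-0.267) d60 e8 | 0.09:(0.414,-0.259) d60 e8
```

The middle-sized green disc measures about 83–88 mm, at scene (312,229) and side (209,192). The others measure 57 and 116 mm. The two cameras disagree by about 15 mm, so I'll check with the wrist camera from above.

>>> arm_command([
  {"translation":[0.15,-0.2,-0.3],"rotation":[0,0,0],"fingers":1},
  {"translation":[0.25,-0.5,-0.35],"rotation":[0,0,0],"fingers":1},
  {"translation":[0.4,-0.65,-0.35],"rotation":[0,0,0],"fingers":1},
  {"translation":[0.55,-0.75,-0.35],"rotation":[0,0,0],"fingers":1},
  {"translation":[0.75,-0.9,-0.35],"rotation":[0,0,0],"fingers":1},
])

```text
clock: 0.78
tool_pos: [0.3022, -0.3085, 0.3106]
orientation: [179.9, -0.0, 22.1]
wrist_force: [1.6, -0.4, -0.1]
width: 0.087
grip_force: 0.0
```

>>> arm_command([
  {"translation":[0.6,-0.5,-0.1],"rotation":[0,0,0],"fingers":1},
  {"translation":[0.6,-0.5,-0.1],"rotation":[0,0,0],"fingers":1},
  {"translation":[0.6,-0.5,-0.1],"rotation":[0,0,0],"fingers":1},
  {"translation":[0.6,-0.5,-0.1],"rotation":[0,0,0],"fingers":1},
  {"translation":[0.6,-0.5,-0.1],"rotation":[0,0,0],"fingers":1},
])

```text
clock: 1.4
tool_pos: [0.4482, -0.0347, 0.3499]
orientation: [180.0, -0.0, 22.1]
wrist_force: [2.0, -0.5, -0.4]
width: 0.0872
grip_force: 0.0
```

```bash
python3 - <<'E'
from h import *
c=snap('wrist','wrist1.png'); print(c['pose'].round(3), robot.get_state()['tool_pos'],robot.get_state()['joints'].round(1))
R=dict(green=((45,100,40),(80,255,255)),yellow=((20,140,90),(34,255,255)),pink=((155,110,60),(178,255,255)),blue=((110,150,60),(130,255,255)))
for col,(lo,hi) in R.items():
    for k in blobs(c,lo,hi):
        out=[]
        for z in (0.005,.04,.085,.09):
            s,d,e=circ(c,k,z); out.append(f"{z}:({s[0]:.3f},{s[1]:.3f}) d{d*1000:.0f} e{e*1000:.0f}")
        print(col,k.mean(0).round(),len(k),' | '.join(out))
E
```

```text
[[ 0.376 -0.898 -0.228  0.511]
 [-0.926 -0.365 -0.094 -0.01 ]
 [ 0.001  0.246 -0.969  0.539]
 [ 0.     0.     0.     1.   ]] [ 0.45057284 -0.02654715  0.35078663] [ 40.3  -4.2 -39.2  90.5  -2.8  92.6 -66.4]
green [281. 227.] 122 0.005:(0.331,-0.135) d80 e26 | 0.04:(0.343,-0.127) d75 e24 | 0.085:(0.358,-0.116) d68 e22 | 0.09:(0.360,-0.115) d67 e22
green [144. 119.] 108 0.005:(0.434,0.185) d67 e4 | 0.04:(0.439,0.172) d63 e3 | 0.085:(0.446,0.156) d57 e3 | 0.09:(0.446,0.154) d56 e3
green [289.  42.] 140 0.005:(0.654,-0.011) d81 e3 | 0.04:(0.644,-0.011) d75 e3 | 0.085:(0.632,-0.011) d69 e3 | 0.09:(0.631,-0.011) d68 e2
green [222.  15.] 103 0.005:(0.648,0.111) d56 e5 | 0.04:(0.639,0.103) d52 e4 | 0.085:(0.627,0.093) d47 e4 | 0.09:(0.626,0.092) d47 e4
yellow [309. 177.] 92 0.005:(0.448,-0.147) d52 e9 | 0.04:(0.452,-0.138) d48 e8 | 0.085:(0.457,-0.126) d44 e7 | 0.09:(0.458,-0.125) d44 e7
yellow [121.  12.] 132 0.005:(0.589,0.273) d69 e17 | 0.04:(0.584,0.254) d64 e16 | 0.085:(0.578,0.230) d59 e14 | 0.09:(0.577,0.228) d58 e14
pink [234. 157.] 86 0.005:(0.434,0.008) d52 e4 | 0.04:(0.439,0.007) d49 e4 | 0.085:(0.445,0.005) d44 e4 | 0.09:(0.446,0.005) d44 e4
blue [387. 226.] 88 0.005:(0.417,-0.333) d58 e10 | 0.04:(0.423,-0.312) d54 e9 | 0.085:(0.431,-0.285) d49 e8 | 0.09:(0.432,-0.282) d49 e8
blue [366. 210.] 119 0.005:(0.424,-0.293) d71 e8 | 0.04:(0.430,-0.275) d66 e7 | 0.085:(0.437,-0.251) d60 e6 | 0.09:(0.438,-0.248) d60 e6
```

View pics/wrist1.png

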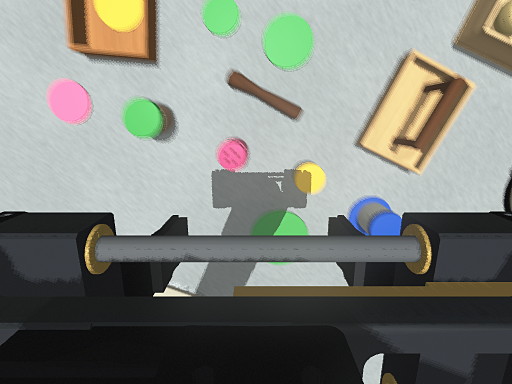

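The wrist view shows the tin lid at (309,177), shaker (234,157), jar (144,119), pink pad (70,102) and upper tier near (418,110). The lower tier is at the top left, and the mid-sized green disc is at (289,42) between the other two. Wrist results match the mean of the two fixed cameras to about 3 mm: tin (0.4515,-0.1385), mid green (0.652,-0.0115), jar (0.446,0.154). I'll go for the tin with the gripper turned about 90°, so the jaws close along the lower tier's long axis.

>>> arm_command([
  {"translation":[-0.05,0.13,0.12],"rotation":[0,0,-0.33],"fingers":1},
  {"translation":[-0.1,0.26,0.25],"rotation":[0,0,-0.67],"fingers":1},
  {"translation":[-0.103,0.26,0.375],"rotation":[0,0,-1],"fingers":1},
  {"translation":[-0.103,0.26,0.375],"rotation":[0,0,-1],"fingers":1},
])

```text
clock: 1.95
tool_pos: [0.4461, -0.1488, 0.1963]
orientation: [-179.6, 0.1, 52.0]
wrist_force: [0.5, 0.5, 1.1]
width: 0.087
grip_force: 0.0
```

>>> arm_command([
  {"translation":[0,0,0],"rotation":[0,0,-0.33],"fingers":1},
  {"translation":[0,0,0],"rotation":[0,0,-0.67],"fingers":1},
  {"translation":[0,0,0],"rotation":[0,0,-1],"fingers":1},
  {"translation":[0,0,0],"rotation":[0,0,-1],"fingers":1},
])

```text
clock: 2.45
tool_pos: [0.45, -0.1477, 0.2018]
orientation: [179.9, 0.0, 82.0]
wrist_force: [0.5, 0.7, 0.3]
width: 0.0873
grip_force: 0.0
```

>>> arm_command([
  {"translation":[0,0,0],"rotation":[0,0,-0.33],"fingers":1},
  {"translation":[0,0,0],"rotation":[0,0,-0.67],"fingers":1},
  {"translation":[0,0,0],"rotation":[0,0,-1],"fingers":1},
  {"translation":[0,0,0],"rotation":[0,0,-1],"fingers":1},
  {"translation":[0,0,0],"rotation":[0,0,-1],"fingers":1},
])

```text
clock: 3.08
tool_pos: [0.4491, -0.1483, 0.2002]
orientation: [180.0, 0.0, 111.8]
wrist_force: [-0.4, -0.1, 1.0]
width: 0.0872
grip_force: 0.0
```

>>> arm_command([
  {"translation":[0.021,0.015,0.12],"rotation":[0,0,0],"fingers":1},
  {"translation":[0.021,0.015,0.25],"rotation":[0,0,0],"fingers":1},
  {"translation":[0.021,0.015,0.37],"rotation":[0,0,0],"fingers":1},
  {"translation":[0.021,0.015,0.45],"rotation":[0,0,0],"fingers":1},
  {"translation":[0.021,0.015,0.45],"rotation":[0,0,0],"fingers":1},
])

```text
clock: 3.7
tool_pos: [0.4497, -0.1377, 0.018]
orientation: [-179.8, -0.2, 112.0]
wrist_force: [-0.1, 0.5, 0.1]
width: 0.0873
grip_force: 0.0
```

>>> arm_command([
  {"translation":[0,0,0],"rotation":[0,0,0],"fingers":0.3},
  {"translation":[0,0,0],"rotation":[0,0,0],"fingers":0.3},
  {"translation":[0,0,0],"rotation":[0,0,0],"fingers":0.3},
  {"translation":[0,0,0],"rotation":[0,0,0],"fingers":0.3},
])

```text
clock: 4.2
tool_pos: [0.4515, -0.1387, 0.0201]
orientation: [180.0, 0.0, 112.1]
wrist_force: [-0.8, -0.7, -0.9]
width: 0.0547
grip_force: 0.0
```

>>> arm_command([
  {"translation":[0,0,0],"rotation":[0,0,0],"fingers":0.3},
  {"translation":[0,0,0],"rotation":[0,0,0],"fingers":0.3},
  {"translation":[0,0,0],"rotation":[0,0,0],"fingers":0.3},
])

```text
clock: 4.58
tool_pos: [0.4512, -0.1385, 0.0195]
orientation: [-180.0, 0.0, 112.2]
wrist_force: [0.6, 0.3, 0.8]
width: 0.0291
grip_force: 0.0
```

The grip closed on nothing, so I'll look.

```bash
python3 - <<'E'
from h import *
a=snap('side','side1.png'); b=snap('scene','scene1.png')
x=np.hstack([cv2.resize(a['color'][100:260,220:380],(400,400)),cv2.resize(b['color'][140:300,140:300],(400,400))])
cv2.imwrite('pics/cmp1.png',x[:,:,::-1])
s=robot.get_state()['tool_pos']
for c in (a,b): print([np.round(proj(c,s+[0,0,dz])) for dz in (-.011,0,.2)])
E
```

```text
[array([294., 174.]), array([294., 171.]), array([298., 105.])]
[array([214., 223.]), array([214., 219.]), array([210., 148.])]
```

View pics/cmp1.png

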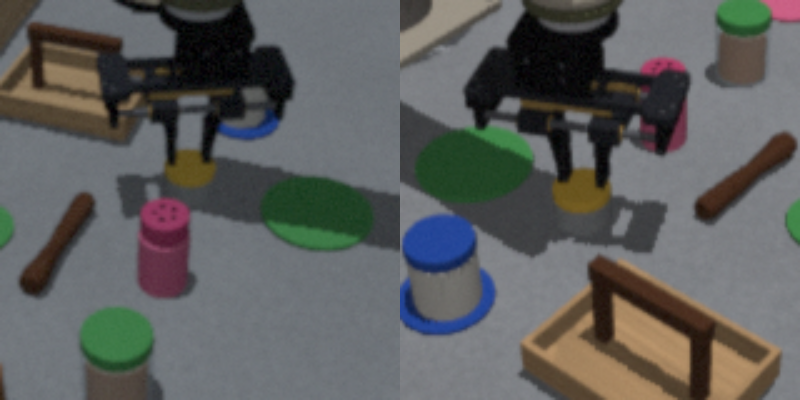

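The crop shows both fingertips above the yellow lid (side about (296,170), scene about (213,220)), with no contact force. So the tool is really higher than its reading suggests. I'll open, go down in small steps and check the height in pictures.

>>> arm_command([
  {"translation":[0,0,0],"rotation":[0,0,0],"fingers":1},
  {"translation":[0,0,0],"rotation":[0,0,0],"fingers":1},
  {"translation":[0,0,0],"rotation":[0,0,0],"fingers":1},
  {"translation":[0,0,0],"rotation":[0,0,0],"fingers":1},
  {"translation":[0,0,0],"rotation":[0,0,0],"fingers":1},
])

```text
clock: 5.3
tool_pos: [0.4512, -0.1385, 0.0196]
orientation: [-180.0, 0.0, 112.2]
wrist_force: [-0.0, -0.6, -0.1]
width: 0.0688
grip_force: 0.0
```

>>> arm_command([
  {"translation":[0,0,0],"rotation":[0,0,0],"fingers":1},
  {"translation":[0,0,0],"rotation":[0,0,0],"fingers":1},
  {"translation":[0,0,0],"rotation":[0,0,0],"fingers":1},
])

```text
clock: 5.68
tool_pos: [0.4512, -0.1385, 0.0196]
orientation: [180.0, 0.0, 112.2]
wrist_force: [-0.1, -0.4, 0.5]
width: 0.0865
grip_force: 0.0
```

```bash
python3 - <<'E'
from h import *
a=snap('side','side2.png'); b=snap('scene','scene2.png'); w=snap('wrist','wrist2.png')
x=np.hstack([cv2.resize(a['color'][120:220,240:340],(400,400)),cv2.resize(b['color'][170:270,160:260],(400,400))])
cv2.imwrite('pics/cmp2.png',x[:,:,::-1])
s=robot.get_state(); print(s['tool_pos'],s['width'],s['joints'].round(1),s['wrist_force'],w['pose'][:3,3])
E
```

```text
[ 0.45118193 -0.13846621  0.01954879] 0.08735570676638568 [ 42.1  13.5 -33.1 115.6   9.1  53.4  26.4] [ 1.35553844  0.55861742 -0.60536778] [ 0.42716657 -0.07672441  0.20889839]
```

View pics/cmp2.png

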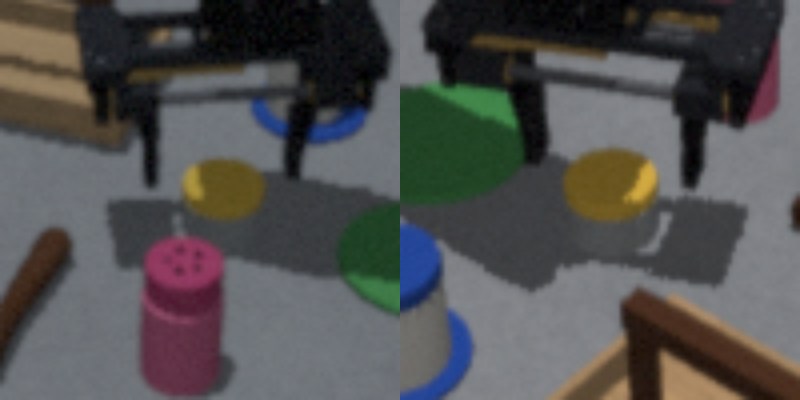

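```bash
cat >> h.py <<'E'
def tri(obs):
    A=np.zeros((3,3));b=np.zeros(3)
    for c,u,v in obs:
        o,d=ray(c,u,v); d=d/np.linalg.norm(d); M=np.eye(3)-np.outer(d,d); A+=M; b+=M@o
    p=np.linalg.solve(A,b); return p,[np.round(np.array(proj(c,p))-[u,v],1) for c,u,v in obs]
E
python3 - <<'E'
from h import *
a=load('side2');b=load('scene2')
for n,p,q in (('tipL',(277.5,166.2),(194.2,210)),('tipR',(313.8,164.5),(233,216.2)),('tipL swap',(277.5,166.2),(233,216.2)),('tipR swap',(313.8,164.5),(194.2,210)),('lid',(295.5,167),(213,215.8)),('midgreen',(209,192.5),(313,230)),('big',(347.5,186),(170,206)),('small',(191,225),(334,203)),('jar lid',(267,236),(277.5,147.5))):
    P,r=tri([(a,*p),(b,*q)]); print(n,P.round(4),r)
E
```

```text
tipL [ 0.4587 -0.1519  0.0441] [array([15.4, -6.1]), array([18.3,  5.8])]
tipR [ 0.4413 -0.1223  0.0371] [array([-17.3,   5.3]), array([-18.2,  -7.4])]
tipL swap [ 0.4939 -0.1204  0.0385] [array([-0.3,  0.1]), array([-0.3, -0.1])]
tipR swap [ 0.4028 -0.1554  0.0382] [array([-0.5,  0.2]), array([-0.6, -0.3])]
lid [ 0.4487 -0.14    0.0313] [array([-0.3,  0.1]), array([-0.3, -0.1])]
midgreen [ 0.652  -0.0116 -0.0037] [array([-0.7,  0. ]), array([-0.7, -0.1])]
big [ 0.305  -0.1423 -0.0035] [array([-0.7,  0.3]), array([-0.7, -0.3])]
small [ 0.6472  0.1114 -0.0028] [array([-0.9,  0. ]), array([-0.8, -0. ])]
jar lid [0.4418 0.1568 0.0717] [array([-0.7,  0.2]), array([-0.5, -0.1])]
```

Triangulation puts the fingertips at z = 0.038 in the camera frame, while the known coaster tops (5 mm) read -0.0036. So the tips are about 47 mm above the counter, although the reading implies 8 mm. The true height is therefore the reading plus about 28 mm, which also explains the undersized circles in the wrist view. I'll go down 25 mm and check the force.

>>> arm_command([
  {"translation":[0,0,0.02],"rotation":[0,0,0],"fingers":1},
  {"translation":[0,0,0.04],"rotation":[0,0,0],"fingers":1},
  {"translation":[0,0,0.0625],"rotation":[0,0,0],"fingers":1},
  {"translation":[0,0,0.0625],"rotation":[0,0,0],"fingers":1},
])

```text
clock: 6.32
tool_pos: [0.4505, -0.1382, -0.0064]
orientation: [-179.9, -0.1, 112.2]
wrist_force: [-0.1, 0.3, 0.9]
width: 0.0871
grip_force: 0.0
```

```bash
python3 - <<'E'
from h import *
a=snap('side','side3.png'); b=snap('scene','scene3.png')
x=np.hstack([cv2.resize(a['color'][120:220,240:340],(400,400)),cv2.resize(b['color'][170:270,160:260],(400,400))])
cv2.imwrite('pics/cmp3.png',x[:,:,::-1])
s=robot.get_state(); print(s['tool_pos'],s['wrist_force'])
E
```

```text
[ 0.45118925 -0.13837777 -0.00554836] [-0.32282    -0.47850374 -0.1525475 ]
```

View pics/cmp3.png

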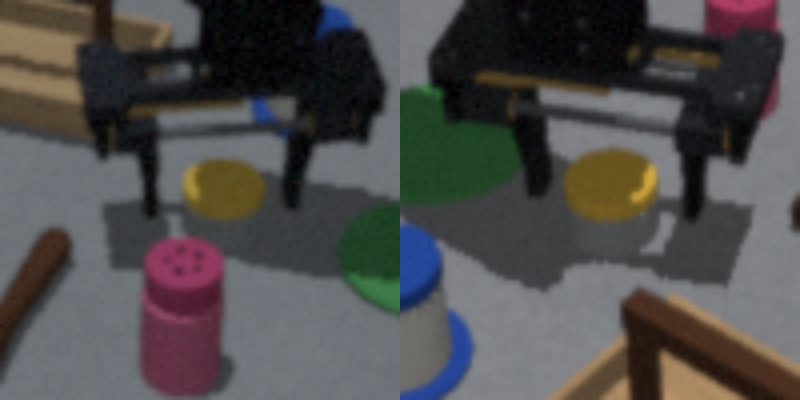

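The tips now straddle the tin about 20 mm above the counter (side (277,173) and (313,172)). I'll go 9 mm lower and grip.

>>> arm_command([
  {"translation":[0,0,0.0225],"rotation":[0,0,0],"fingers":1},
  {"translation":[0,0,0.0225],"rotation":[0,0,0],"fingers":0.4},
  {"translation":[0,0,0.0225],"rotation":[0,0,0],"fingers":0.4},
  {"translation":[0,0,0.0225],"rotation":[0,0,0],"fingers":0.4},
  {"translation":[0,0,0.0225],"rotation":[0,0,0],"fingers":0.4},
])

```text
clock: 7.05
tool_pos: [0.4511, -0.1386, -0.0144]
orientation: [-180.0, 0.0, 112.2]
wrist_force: [-0.1, 1.7, 1.7]
width: 0.0549
grip_force: 29.5
```

>>> arm_command([
  {"translation":[0,0,0],"rotation":[0,0,0],"fingers":0.4},
  {"translation":[0,0,0],"rotation":[0,0,0],"fingers":0.4},
  {"translation":[0,0,0],"rotation":[0,0,0],"fingers":0.4},
])

```text
clock: 7.42
tool_pos: [0.4511, -0.1386, -0.0144]
orientation: [-180.0, 0.0, 112.2]
wrist_force: [-2.6, -0.1, 3.1]
width: 0.0549
grip_force: 30.0
```

Gripped with 30 N. I'll lift and carry it to a viewing pose over the lower tier.

>>> arm_command([
  {"translation":[0,0,-0.15],"rotation":[0,0,0],"fingers":0.4},
  {"translation":[0,0,-0.3],"rotation":[0,0,0],"fingers":0.4},
  {"translation":[0.05,0.05,-0.42],"rotation":[0,0,0],"fingers":0.4},
  {"translation":[0.14,0.14,-0.5],"rotation":[0,0,0],"fingers":0.4},
  {"translation":[0.24,0.25,-0.5],"rotation":[0,0,0],"fingers":0.4},
])

```text
clock: 8.05
tool_pos: [0.5095, -0.0113, 0.1882]
orientation: [179.8, 0.2, 112.0]
wrist_force: [0.6, -1.0, -2.9]
width: 0.055
grip_force: 30.0
```

>>> arm_command([
  {"translation":[0.1,0.1,0],"rotation":[0,0,0],"fingers":0.4},
  {"translation":[0.2,0.2,0],"rotation":[0,0,0],"fingers":0.4},
  {"translation":[0.3,0.33,0],"rotation":[0,0,0],"fingers":0.4},
  {"translation":[0.4,0.45,0],"rotation":[0,0,0],"fingers":0.4},
  {"translation":[0.4,0.45,0],"rotation":[0,0,0],"fingers":0.4},
])

```text
clock: 8.68
tool_pos: [0.613, 0.2104, 0.1836]
orientation: [-179.9, -0.3, 112.6]
wrist_force: [-0.3, -1.3, -2.6]
width: 0.0552
grip_force: 30.0
```

>>> arm_command([
  {"translation":[0,0,0],"rotation":[0,0,0],"fingers":0.4},
  {"translation":[0,0,0],"rotation":[0,0,0],"fingers":0.4},
])

```text
clock: 8.93
tool_pos: [0.6141, 0.2024, 0.1856]
orientation: [-180.0, 0.1, 112.0]
wrist_force: [0.0, -0.1, -2.2]
width: 0.055
grip_force: 30.0
```

```bash
python3 - <<'E'
from h import *
w=snap('wrist','wrist4.png')
s=robot.get_state(); print(s['tool_pos'],s['orientation'],s['wrist_force'],s['width'],s['joints'].round(1));print(w['pose'].round(4))
E
```

```text
[0.61414568 0.2023364  0.18578572] [1.79990320e+02 7.23271219e-02 1.12033669e+02] [ 0.34521424  0.30298186 -1.48717879] 0.05512449998754288 [  9.3  28.3 -44.7  79.   19.8  80.6 -13.1]
[[ 9.271e-01  3.634e-01  9.190e-02  5.901e-01]
 [ 3.748e-01 -8.983e-01 -2.295e-01  2.644e-01]
 [-9.000e-04  2.472e-01 -9.690e-01  3.749e-01]
 [ 0.000e+00  0.000e+00  0.000e+00  1.000e+00]]
```

View pics/wrist4.png

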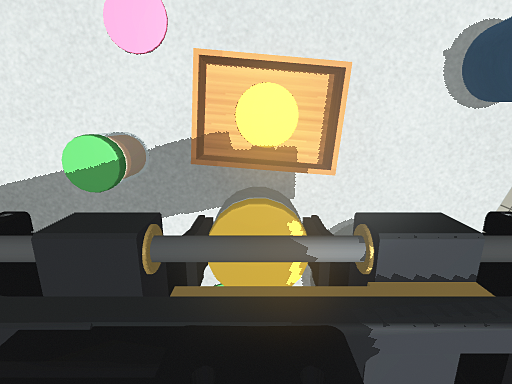

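The wrist view shows the tin lid in the jaws at (257,240). The lower tier's rim corners are near (195,49), (351,62), (337,174) and (192,163), and the yellow disc is at (267,115). I'll fit them and solve for the height offset from the known sizes.

```bash
cat >> h.py <<'E'
def quad(c,lo,hi,roi):
    u0,v0,u1,v1=roi; hsv=cv2.cvtColor(c['color'],cv2.COLOR_RGB2HSV); m=cv2.inRange(hsv,np.array(lo),np.array(hi))
    mm=np.zeros_like(m); mm[v0:v1,u0:u1]=m[v0:v1,u0:u1]; mm=cv2.morphologyEx(mm,cv2.MORPH_CLOSE,np.ones((5,5)))
    mm=cv2.morphologyEx(mm,cv2.MORPH_OPEN,np.ones((3,3)))
    k=max(cv2.findContours(mm,cv2.RETR_EXTERNAL,cv2.CHAIN_APPROX_NONE)[0],key=cv2.contourArea)
    h=cv2.convexHull(k); e=.02
    while len(q:=cv2.approxPolyDP(h,e*cv2.arcLength(h,True),True))>4: e+=.005
    q=q[:,0].astype(float); P=k[:,0].astype(float); L=[]
    for i in range(4):   # refine each side by a line fit (1 px outward cancels nothing: report raw)
        a,b=q[i],q[(i+1)%4]; d=(b-a)/np.linalg.norm(b-a); n=np.array([-d[1],d[0]])
        t=(P-a)@d/np.linalg.norm(b-a); s=P[(abs((P-a)@n)<3.5)&(t>.1)&(t<.9)]
        vx,vy,x,y=cv2.fitLine(s.astype(np.float32),cv2.DIST_HUBER,0,.01,.01).ravel(); n2=np.array([-vy,vx])
        cen=q.mean(0); p=np.array([x,y]); n2*=np.sign((p-cen)@n2); L.append(np.r_[n2,-(n2@(p+.5*n2))])
    o=[np.cross(L[i-1],L[i]) for i in range(4)]
    return np.array([x[:2]/x[2] for x in o])
def rect(c,Q,z):
    P=np.array([onz(c,u,v,z) for u,v in Q])[:,:2]; e=np.roll(P,-1,0)-P; l=np.hypot(*e.T)
    i=0 if l[0]+l[2]>l[1]+l[3] else 1; d=e[i]-e[i+2]; return P.mean(0),l*1000,np.degrees(np.arctan2(d[1],d[0]))
E
python3 - <<'E'
from h import *
c=load('wrist4'); hsv=cv2.cvtColor(c['color'],cv2.COLOR_RGB2HSV)
print([hsv[v,u] for u,v in ((198,100),(270,55),(290,172),(344,120),(180,120),(270,70),(190,150))])
Q=quad(c,(3,70,40),(34,255,255),(150,20,400,186)); print(Q.round(1))
for off in (0,-.02,-.025,-.03,-.035,-.04):
    a,b,d=rect(c,Q,.052+off)
    k=[k for k in blobs(c,(22,100,150),(34,255,255)) if k[:,1].mean()<160]
    s=circ(c,k[0],.006+off); print(off,a.round(4),b.round(1),d.round(2),'disc',s[0].round(4),(s[1]*1000).round(1),(s[2]*1000).round(1))
    ks=[k for k in blobs(c,(22,100,60),(34,255,255)) if 190<k[:,1].mean()<290]
    for k in blobs(c,(45,60,40),(80,255,255),500)+blobs(c,(150,60,60),(178,255,255),500):
        if k[:,1].mean()<190: z=.085 if k[:,1].mean()>60 else .005; s=circ(c,k,z+off); print('   ',k.mean(0).round(),z,s[0].round(4),(s[1]*1000).round(1))
E
```

```text
[array([ 13, 137, 119], dtype=uint8), array([ 18, 144, 252], dtype=uint8), array([ 68,   6, 158], dtype=uint8), array([103,  10, 233], dtype=uint8), array([ 90,   6, 230], dtype=uint8), array([ 21, 118, 255], dtype=uint8), array([ 97,  30, 146], dtype=uint8)]
[[193.1  47.5]
 [352.1  61.5]
 [334.8 175.1]
 [190.2 163.8]]
0 [0.5981 0.274 ] [169.5 123.7 169.9 124. ] 17.46 disc [0.5997 0.2737] 79.5 1.2
    [ 94. 164.] 0.085 [0.4483 0.1588] 63.4
    [136.  24.] 0.005 [0.4129 0.3136] 66.4
-0.02 [0.5986 0.2746] [180.  131.4 180.4 131.6] 17.46 disc [0.6002 0.2742] 83.8 1.3
    [ 94. 164.] 0.085 [0.4385 0.1515] 67.7
    [136.  24.] 0.005 [0.4033 0.3162] 70.0
-0.025 [0.5987 0.2748] [182.6 133.3 183.  133.6] 17.46 disc [0.6004 0.2743] 84.9 1.3
    [ 94. 164.] 0.085 [0.4361 0.1497] 68.8
    [136.  24.] 0.005 [0.4009 0.3169] 70.9
-0.03 [0.5988 0.2749] [185.2 135.2 185.7 135.5] 17.46 disc [0.6005 0.2745] 86.0 1.3
    [ 94. 164.] 0.085 [0.4336 0.1478] 69.9
    [136.  24.] 0.005 [0.3985 0.3176] 71.8
-0.035 [0.5989 0.2751] [187.9 137.1 188.3 137.4] 17.46 disc [0.6006 0.2746] 87.0 1.4
    [ 94. 164.] 0.085 [0.4312 0.146 ] 71.0
    [136.  24.] 0.005 [0.3961 0.3182] 72.7
-0.04 [0.5991 0.2752] [190.5 139.  190.9 139.3] 17.46 disc [0.6008 0.2747] 88.1 1.4
    [ 94. 164.] 0.085 [0.4287 0.1442] 72.1
    [136.  24.] 0.005 [0.3937 0.3189] 73.6
```

With no height offset, the tier fits its size exactly (170×124). So the camera frame is right and only the finger length differs. Tier centre is (0.5985,0.274), axis 17.5°, disc (0.5997,0.2737). I'll move over it and stop about 20 mm above the floor.

>>> arm_command([
  {"translation":[0.09,0.016,0.04],"rotation":[0,0,0],"fingers":0.4},
  {"translation":[0.18,0.032,0.1],"rotation":[0,0,0],"fingers":0.4},
  {"translation":[0.18,0.032,0.2],"rotation":[0,0,0],"fingers":0.4},
  {"translation":[0.18,0.032,0.3],"rotation":[0,0,0],"fingers":0.4},
  {"translation":[0.18,0.032,0.35],"rotation":[0,0,0],"fingers":0.4},
])

```text
clock: 9.6
tool_pos: [0.5982, 0.2737, 0.0438]
orientation: [-179.9, 0.1, 112.1]
wrist_force: [-0.1, -0.5, -1.7]
width: 0.055
grip_force: 30.0
```

>>> arm_command([
  {"translation":[0,0,0.03],"rotation":[0,0,0],"fingers":0.4},
  {"translation":[0,0,0.06],"rotation":[0,0,0],"fingers":0.4},
  {"translation":[0,0,0.085],"rotation":[0,0,0],"fingers":0.4},
  {"translation":[0,0,0.085],"rotation":[0,0,0],"fingers":0.4},
])

```text
clock: 10.1
tool_pos: [0.5984, 0.2756, 0.0111]
orientation: [-180.0, 0.0, 112.2]
wrist_force: [0.2, 0.2, -1.1]
width: 0.0549
grip_force: 30.0
```

>>> arm_command([
  {"translation":[0,0,0.02],"rotation":[0,0,0],"fingers":0.4},
  {"translation":[0,0,0.035],"rotation":[0,0,0],"fingers":0.4},
  {"translation":[0,0,0.035],"rotation":[0,0,0],"fingers":0.4},
])

```text
clock: 10.48
tool_pos: [0.5983, 0.2755, -0.0031]
orientation: [-179.9, 0.0, 112.2]
wrist_force: [-0.1, 0.6, -3.0]
width: 0.0548
grip_force: 30.0
```

>>> arm_command([
  {"translation":[0,0,0.005],"rotation":[0,0,0],"fingers":0.4},
  {"translation":[0,0,0.01],"rotation":[0,0,0],"fingers":0.4},
  {"translation":[0,0,0.01],"rotation":[0,0,0],"fingers":0.4},
])

```text
clock: 10.85
tool_pos: [0.5985, 0.2757, -0.0066]
orientation: [-180.0, 0.0, 112.2]
wrist_force: [0.2, 0.4, -2.7]
width: 0.0552
grip_force: 30.0
```

```bash
python3 - <<'E'
from h import *
a=snap('side','side5.png'); b=snap('scene','scene5.png')
x=np.hstack([cv2.resize(a['color'][230:330,120:240],(480,400)),cv2.resize(b['color'][120:200,290:390],(400,400))[:,:320]])
cv2.imwrite('pics/cmp5.png',x[:,:,::-1]); print(robot.get_state()['wrist_force'])
E
```

```text
[ 0.11835216 -1.07238483 -2.68500313]
```

View pics/cmp5.png

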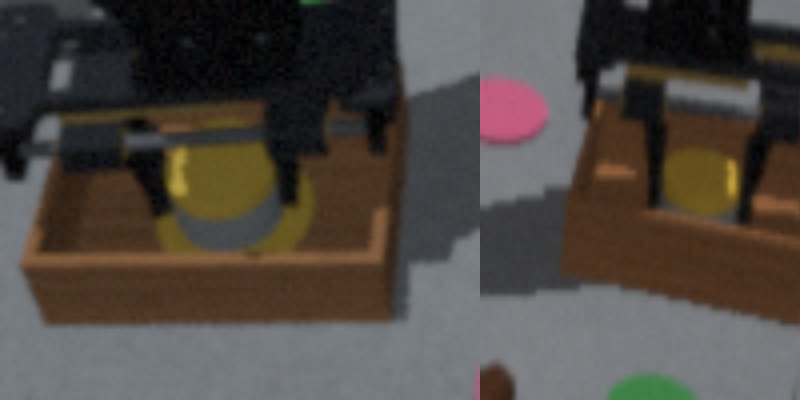

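The side view shows the tin centred over the disc to within about 3 mm, and still just off the floor. I'll lower until it touches.

>>> arm_command([
  {"translation":[0,0,0.004],"rotation":[0,0,0],"fingers":0.4},
  {"translation":[0,0,0.006],"rotation":[0,0,0],"fingers":0.4},
  {"translation":[0,0,0.006],"rotation":[0,0,0],"fingers":0.4},
])

```text
clock: 11.32
tool_pos: [0.5988, 0.2758, -0.0082]
orientation: [180.0, 0.0, 112.2]
wrist_force: [-2.4, -1.5, 5.6]
width: 0.055
grip_force: 30.0
```

Contact at -0.008, as predicted. I'll release and rise.

>>> arm_command([
  {"translation":[0,0,0],"rotation":[0,0,0],"fingers":1},
  {"translation":[0,0,0],"rotation":[0,0,0],"fingers":1},
  {"translation":[0,0,0],"rotation":[0,0,0],"fingers":1},
  {"translation":[0,0,0],"rotation":[0,0,0],"fingers":1},
  {"translation":[0,0,0],"rotation":[0,0,0],"fingers":1},
])

```text
clock: 11.95
tool_pos: [0.5986, 0.2757, -0.009]
orientation: [-180.0, 0.0, 112.2]
wrist_force: [0.1, -0.6, 0.4]
width: 0.0858
grip_force: 0.0
```

>>> arm_command([
  {"translation":[0,0,-0.03],"rotation":[0,0,0],"fingers":1},
  {"translation":[0,0,-0.12],"rotation":[0,0,0],"fingers":1},
  {"translation":[0,0,-0.27],"rotation":[0,0,0],"fingers":1},
  {"translation":[-0.1,0,-0.36],"rotation":[0,0,0],"fingers":1},
  {"translation":[-0.19,0,-0.4],"rotation":[0,0,0],"fingers":1},
])

```text
clock: 12.58
tool_pos: [0.6285, 0.2053, 0.155]
orientation: [179.8, 0.0, 112.2]
wrist_force: [0.6, -0.7, -0.9]
width: 0.087
grip_force: 0.0
```

>>> arm_command([
  {"translation":[0,0,-0.1],"rotation":[0,0,0],"fingers":1},
  {"translation":[0,0,-0.15],"rotation":[0,0,0],"fingers":1},
  {"translation":[0,0,-0.15],"rotation":[0,0,0],"fingers":1},
  {"translation":[0,0,-0.15],"rotation":[0,0,0],"fingers":1},
])

```text
clock: 13.08
tool_pos: [0.6266, 0.2057, 0.2098]
orientation: [-179.9, 0.0, 112.2]
wrist_force: [-0.0, -0.4, 0.1]
width: 0.0868
grip_force: 0.0
```

```bash
python3 - <<'E'
from h import *
c=snap('wrist','wrist6.png'); s=robot.get_state(); print(s['tool_pos'],s['orientation'],c['pose'][:3,3])
Q=quad(c,(3,70,40),(34,255,255),(150,0,400,195)); print(Q.round(1)); print(rect(c,Q,.052))
for k in blobs(c,(22,100,60),(34,255,255)): 
    if k[:,1].mean()<190: print('yellow',k.mean(0).round(),circ(c,k,.046))
for k in blobs(c,(45,60,40),(80,255,255),300): print('green',k.mean(0).round(),circ(c,k,.085),circ(c,k,.005))
for k in blobs(c,(150,60,60),(178,255,255),300): print('pink',k.mean(0).round(),circ(c,k,.005))
E
```

```text
[0.62655463 0.2055175  0.20961118] [-1.79881054e+02  1.71587878e-03  1.12214456e+02] [0.60278154 0.26755426 0.39918409]
[[187.   51.1]
 [334.8  64.6]
 [319.7 170.7]
 [184.8 159.4]]
(array([0.59809619, 0.27412698]), array([169.76168541, 124.04325211, 169.71401261, 124.071315  ]), np.float64(17.382971322017447))
yellow [258. 115.] (array([0.60015408, 0.27285964]), np.float64(0.0713011612516648), np.float64(0.0010434945778091467))
green [220. 287.] (array([0.63415412, 0.05796141]), np.float64(0.04585517388867103), np.float64(0.009982014598523038)) (array([0.64214245, 0.00459325]), np.float64(0.05753117536044394), np.float64(0.012523712890336713))
green [248. 227.] (array([0.63779255, 0.14795976]), np.float64(0.040769620267710624), np.float64(0.008942100606572613)) (array([0.64670733, 0.11750767]), np.float64(0.05115069847285647), np.float64(0.011219007899439418))
green [ 95. 159.] (array([0.44836634, 0.15854185]), np.float64(0.06351023677750392), np.float64(0.002636097884884222)) (array([0.40904794, 0.13078426]), np.float64(0.07968170785048626), np.float64(0.0033073216568964975))
pink [135.  25.] (array([0.41426149, 0.31522127]), np.float64(0.07223467652570345), np.float64(0.006129132303214036))
```

View pics/wrist6.png

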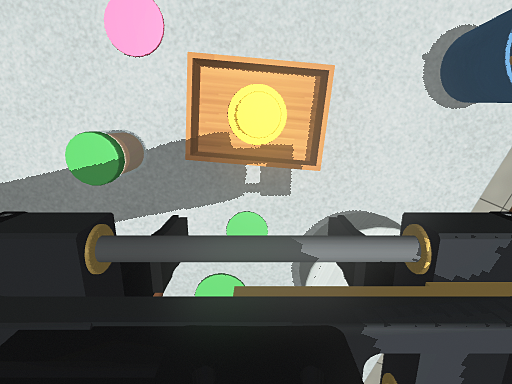

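The wrist view shows the tin lid at (258,113), centred in the disc, with the tier around it. The tier centre repeats to 0.2 mm at (0.5981,0.2741), axis 17.4°. Now I'll locate the upper tier roughly.

```bash
python3 - <<'E'
from h import *
c=load('wrist1'); 
Q=quad(c,(3,60,40),(30,255,255),(340,30,490,185)); print(Q.round(1)); print(rect(c,Q,.04))
p=onz(c,417,112,.04); print(p)
t=np.array(robot.get_state()['tool_pos']); y=np.radians(165); goal=p[:2]-.063*np.array([np.cos(y),np.sin(y)]); d=goal-t[:2]
y0=np.radians(112.2); print(goal, d@[np.cos(y0),np.sin(y0)]/.4, d@[np.sin(y0),-np.cos(y0)]/.4)
E
```

```text
[[409.9  47.1]
 [475.4  84. ]
 [419.1 174.4]
 [355.8 143.6]]
(array([ 0.62283468, -0.25694426]), array([130.83479854, 170.74634245, 132.06181078, 172.78632381]), np.float64(176.66776824650432))
[ 0.62794625 -0.25910305  0.04      ]
[ 0.68879958 -0.27540865] -1.1719851590568282 -0.3102068782017188
```

>>> arm_command([
  {"translation":[-0.145,-0.04,0],"rotation":[0,0,-0.33],"fingers":1},
  {"translation":[-0.29,-0.08,0],"rotation":[0,0,-0.67],"fingers":1},
  {"translation":[-0.44,-0.115,0],"rotation":[0,0,-1],"fingers":1},
  {"translation":[-0.585,-0.15,0],"rotation":[0,0,-1],"fingers":1},
  {"translation":[-0.73,-0.19,0],"rotation":[0,0,-1],"fingers":1},
])

```text
clock: 13.75
tool_pos: [0.6666, -0.0955, 0.2098]
orientation: [-180.0, -0.1, 142.2]
wrist_force: [0.7, 0.7, 0.7]
width: 0.0875
grip_force: 0.0
```

>>> arm_command([
  {"translation":[-0.1,-0.1,0],"rotation":[0,0,-0.3],"fingers":1},
  {"translation":[-0.2,-0.2,0],"rotation":[0,0,-0.6],"fingers":1},
  {"translation":[-0.3,-0.3,0],"rotation":[0,0,-0.9],"fingers":1},
  {"translation":[-0.3,-0.3,0],"rotation":[0,0,-1],"fingers":1},
  {"translation":[-0.3,-0.3,0],"rotation":[0,0,-1],"fingers":1},
])

```text
clock: 14.38
tool_pos: [0.6879, -0.2618, 0.2095]
orientation: [179.9, -0.1, 172.1]
wrist_force: [0.1, 0.9, 0.6]
width: 0.0872
grip_force: 0.0
```

>>> arm_command([
  {"translation":[0,0,0],"rotation":[0,0,-0.15],"fingers":1},
  {"translation":[0,0,0],"rotation":[0,0,-0.15],"fingers":1},
  {"translation":[0,0,0],"rotation":[0,0,-0.15],"fingers":1},
])

```text
clock: 14.75
tool_pos: [0.6883, -0.2613, 0.2111]
orientation: [-180.0, -0.0, 176.6]
wrist_force: [-0.0, -0.2, 0.0]
width: 0.0873
grip_force: 0.0
```

```bash
python3 - <<'E'
from h import *
c=snap('wrist','wrist7.png'); s=robot.get_state(); print(s['tool_pos'],s['orientation'],s['joints'].round(1),c['pose'][:3,3])
Q=quad(c,(3,60,40),(30,255,255),(120,0,420,205)); print(Q.round(1)); print(rect(c,Q,.04))
E
```

```text
[ 0.68825234 -0.26153872  0.2111042 ] [-1.79991163e+02 -6.37704717e-03  1.76605557e+02] [ 42.7  40.7 -47.7  59.5  28.8  90.4  89.7] [ 0.62278295 -0.25747065  0.40040029]
[[303.1  46.5]
 [298.5 186.5]
 [205.3 186.5]
 [198.1  46.5]]
(array([ 0.62189599, -0.26553257]), array([169.3010465 , 123.60116274, 169.33280133, 123.67655094]), np.float64(-3.1893349750475593))
```

View pics/wrist7.png

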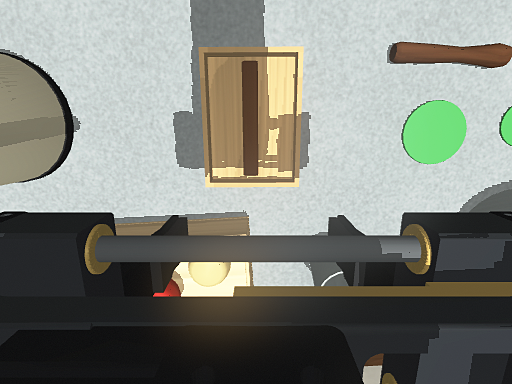

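The upper tier is at (0.6219,-0.2655), axis -3.2°, with its bar centred at pixel (250,118). To cancel camera-mount errors on the 3 mm fit, I'll view the lower tier again from the same relative pose (yaw 197.4) before lifting the upper one.

>>> arm_command([
  {"translation":[0.016,0.15,-0.01],"rotation":[0,0,-0.23],"fingers":1},
  {"translation":[0.032,0.3,-0.02],"rotation":[0,0,-0.46],"fingers":1},
  {"translation":[0.048,0.45,-0.03],"rotation":[0,0,-0.69],"fingers":1},
  {"translation":[0.064,0.6,-0.03],"rotation":[0,0,-0.69],"fingers":1},
  {"translation":[0.08,0.75,-0.03],"rotation":[0,0,-0.69],"fingers":1},
])

```text
clock: 15.42
tool_pos: [0.6734, 0.0411, 0.2234]
orientation: [-180.0, 0.0, -162.7]
wrist_force: [0.5, 0.9, 0.2]
width: 0.087
grip_force: 0.0
```

>>> arm_command([
  {"translation":[-0.035,0.14,0],"rotation":[0,0,0],"fingers":1},
  {"translation":[-0.07,0.28,0],"rotation":[0,0,0],"fingers":1},
  {"translation":[-0.105,0.42,0],"rotation":[0,0,0],"fingers":1},
  {"translation":[-0.14,0.56,0],"rotation":[0,0,0],"fingers":1},
  {"translation":[-0.159,0.635,0],"rotation":[0,0,0],"fingers":1},
])

```text
clock: 16.05
tool_pos: [0.6569, 0.3048, 0.2231]
orientation: [179.9, -0.0, -162.5]
wrist_force: [0.7, -1.0, -0.5]
width: 0.0871
grip_force: 0.0
```

>>> arm_command([
  {"translation":[0,0,0],"rotation":[0,0,0],"fingers":1},
  {"translation":[0,0,0],"rotation":[0,0,0],"fingers":1},
  {"translation":[0,0,0],"rotation":[0,0,0],"fingers":1},
])

```text
clock: 16.42
tool_pos: [0.6594, 0.299, 0.2233]
orientation: [-180.0, 0.0, -162.8]
wrist_force: [0.4, 0.1, 0.3]
width: 0.0867
grip_force: 0.0
```

```bash
python3 - <<'E'
from h import *
c=snap('wrist','wrist8.png'); s=robot.get_state(); print(s['tool_pos'],s['orientation'],s['joints'].round(1),c['pose'][:3,3])
Q=quad(c,(3,60,40),(34,255,255),(120,0,420,205)); print(Q.round(1)); print(rect(c,Q,.052))
E
```

```text
[0.65936523 0.29902009 0.22328249] [-1.79959096e+02  1.76900070e-02 -1.62778165e+02] [  1.1  40.9 -54.4  60.7  32.2  92.1  63.1] [0.59667324 0.27913398 0.41258081]
[[306.   46.5]
 [300.7 186.5]
 [207.3 186.5]
 [200.6  46.5]]
(array([0.59798649, 0.27401824]), array([169.36881796, 123.99347672, 169.43343599, 124.26951405]), np.float64(17.304301274493294))
```

The lower tier repeats at (0.5980,0.2740), 17.3°. I'll go back to take the upper tier by its bar.

>>> arm_command([
  {"translation":[0.04,-0.145,0],"rotation":[0,0,0.23],"fingers":1},
  {"translation":[0.08,-0.29,0],"rotation":[0,0,0.46],"fingers":1},
  {"translation":[0.12,-0.43,0],"rotation":[0,0,0.68],"fingers":1},
  {"translation":[0.16,-0.575,0],"rotation":[0,0,0.68],"fingers":1},
  {"translation":[0.2,-0.72,0],"rotation":[0,0,0.68],"fingers":1},
])

```text
clock: 17.1
tool_pos: [0.668, -0.0014, 0.2235]
orientation: [-180.0, 0.0, 176.9]
wrist_force: [0.7, -0.9, 0.3]
width: 0.0868
grip_force: 0.0
```

>>> arm_command([
  {"translation":[0.02,-0.15,0],"rotation":[0,0,0],"fingers":1},
  {"translation":[0.04,-0.3,0],"rotation":[0,0,0],"fingers":1},
  {"translation":[0.06,-0.45,0],"rotation":[0,0,0],"fingers":1},
  {"translation":[0.0785,-0.6,0],"rotation":[0,0,0],"fingers":1},
  {"translation":[0.0785,-0.67,0],"rotation":[0,0,0],"fingers":1},
])

```text
clock: 17.73
tool_pos: [0.6206, -0.2702, 0.2231]
orientation: [-179.9, -0.0, 176.6]
wrist_force: [0.0, 0.9, -0.4]
width: 0.087
grip_force: 0.0
```

>>> arm_command([
  {"translation":[0,0,0.1],"rotation":[0,0,0],"fingers":1},
  {"translation":[0,0,0.15],"rotation":[0,0,0],"fingers":1},
  {"translation":[0,0,0.15],"rotation":[0,0,0],"fingers":1},
  {"translation":[0,0,0.15],"rotation":[0,0,0],"fingers":1},
])

```text
clock: 18.23
tool_pos: [0.6233, -0.2637, 0.1646]
orientation: [-180.0, 0.1, 177.0]
wrist_force: [-0.0, -0.1, -0.4]
width: 0.0873
grip_force: 0.0
```

>>> arm_command([
  {"translation":[0.003,-0.005,0.1],"rotation":[0,0,0.006],"fingers":1},
  {"translation":[0.003,-0.005,0.2],"rotation":[0,0,0.006],"fingers":1},
  {"translation":[0.003,-0.005,0.26],"rotation":[0,0,0.006],"fingers":1},
  {"translation":[0.003,-0.005,0.286],"rotation":[0,0,0.006],"fingers":1},
  {"translation":[0.003,-0.005,0.286],"rotation":[0,0,0.006],"fingers":1},
])

```text
clock: 18.85
tool_pos: [0.6219, -0.266, 0.0496]
orientation: [-180.0, 0.0, 176.8]
wrist_force: [-0.2, 0.3, 0.4]
width: 0.0872
grip_force: 0.0
```

```bash
python3 - <<'E'
from h import *
a=snap('side','side9.png'); b=snap('scene','scene9.png'); s=robot.get_state(); print(s['tool_pos'],s['orientation'],s['wrist_force'])
x=np.hstack([cv2.resize(a['color'][60:180,190:310],(400,400)),cv2.resize(b['color'][200:340,170:310],(400,400))])
cv2.imwrite('pics/cmp9.png',x[:,:,::-1])
E
```

```text
[ 0.62237621 -0.26610288  0.05047608] [-1.79958984e+02  1.21380467e-01  1.76786130e+02] [-0.26331161  0.40515819  0.23001618]
```

View pics/cmp9.png

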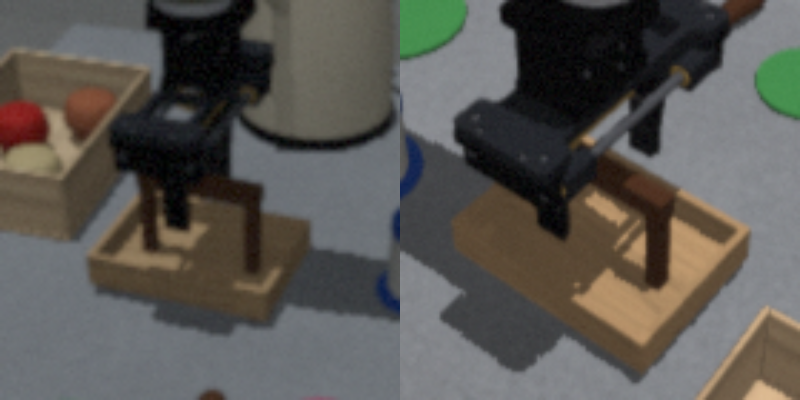

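The fingers straddle the bar, with the tips a little below it. I'll close.

>>> arm_command([
  {"translation":[0,0,0],"rotation":[0,0,0],"fingers":0},
  {"translation":[0,0,0],"rotation":[0,0,0],"fingers":0},
  {"translation":[0,0,0],"rotation":[0,0,0],"fingers":0},
  {"translation":[0,0,0],"rotation":[0,0,0],"fingers":0},
  {"translation":[0,0,0],"rotation":[0,0,0],"fingers":0},
])

```text
clock: 19.58
tool_pos: [0.6214, -0.266, 0.0487]
orientation: [-180.0, -0.0, 176.8]
wrist_force: [0.5, -0.1, 0.4]
width: 0.045
grip_force: 0.0
```

>>> arm_command([
  {"translation":[0,0,0],"rotation":[0,0,0],"fingers":0},
  {"translation":[0,0,0],"rotation":[0,0,0],"fingers":0},
  {"translation":[0,0,0],"rotation":[0,0,0],"fingers":0},
  {"translation":[0,0,0],"rotation":[0,0,0],"fingers":0},
  {"translation":[0,0,0],"rotation":[0,0,0],"fingers":0},
])

```text
clock: 20.2
tool_pos: [0.6213, -0.2658, 0.0487]
orientation: [180.0, -0.0, 176.8]
wrist_force: [-0.4, 2.0, -0.4]
width: 0.0156
grip_force: 30.0
```

>>> arm_command([
  {"translation":[0,0,-0.03],"rotation":[0,0,0],"fingers":0},
  {"translation":[0,0,-0.06],"rotation":[0,0,0],"fingers":0},
  {"translation":[0,0,-0.1],"rotation":[0,0,0],"fingers":0},
  {"translation":[0,0,-0.1],"rotation":[0,0,0],"fingers":0},
])

```text
clock: 20.7
tool_pos: [0.6225, -0.2663, 0.0909]
orientation: [-179.9, 0.2, 176.8]
wrist_force: [-0.1, -0.0, -4.5]
width: 0.0161
grip_force: 30.0
```

Held at 30 N. The TCP sits within 0.6 mm of the tier's centre. I'll lift and carry it over.

>>> arm_command([
  {"translation":[0,0,-0.1],"rotation":[0,0,0],"fingers":0},
  {"translation":[0,0,-0.2],"rotation":[0,0,0],"fingers":0},
  {"translation":[0,0.05,-0.3],"rotation":[0,0,0],"fingers":0},
  {"translation":[0,0.12,-0.38],"rotation":[0,0,0],"fingers":0},
  {"translation":[0,0.2,-0.4],"rotation":[0,0,0],"fingers":0},
])

```text
clock: 21.32
tool_pos: [0.6266, -0.1855, 0.2511]
orientation: [-180.0, 0.2, 176.7]
wrist_force: [0.7, 0.8, -4.4]
width: 0.0158
grip_force: 30.0
```

>>> arm_command([
  {"translation":[0.014,0.1,0],"rotation":[0,0,-0.13],"fingers":0},
  {"translation":[0.028,0.2,0],"rotation":[0,0,-0.27],"fingers":0},
  {"translation":[0.042,0.3,0],"rotation":[0,0,-0.41],"fingers":0},
  {"translation":[0.056,0.4,0],"rotation":[0,0,-0.55],"fingers":0},
  {"translation":[0.07,0.5,0],"rotation":[0,0,-0.683],"fingers":0},
])

```text
clock: 21.95
tool_pos: [0.6086, 0.0175, 0.2486]
orientation: [-180.0, -0.0, -162.5]
wrist_force: [0.7, 0.3, -3.9]
width: 0.0155
grip_force: 30.0
```

>>> arm_command([
  {"translation":[-0.035,0.135,0],"rotation":[0,0,0],"fingers":0},
  {"translation":[-0.07,0.27,0],"rotation":[0,0,0],"fingers":0},
  {"translation":[-0.105,0.4,0],"rotation":[0,0,0],"fingers":0},
  {"translation":[-0.135,0.53,0],"rotation":[0,0,0],"fingers":0},
  {"translation":[-0.162,0.628,0],"rotation":[0,0,0],"fingers":0},
])

```text
clock: 22.58
tool_pos: [0.5948, 0.2779, 0.2487]
orientation: [180.0, -0.0, -162.5]
wrist_force: [0.5, -0.6, -3.6]
width: 0.0159
grip_force: 30.0
```

>>> arm_command([
  {"translation":[0,0,0.08],"rotation":[0,0,0],"fingers":0},
  {"translation":[0,0,0.13],"rotation":[0,0,0],"fingers":0},
  {"translation":[0,0,0.13],"rotation":[0,0,0],"fingers":0},
  {"translation":[0,0,0.13],"rotation":[0,0,0],"fingers":0},
])

```text
clock: 23.08
tool_pos: [0.5969, 0.2739, 0.1977]
orientation: [180.0, 0.1, -162.8]
wrist_force: [-0.2, 0.4, -4.0]
width: 0.0157
grip_force: 30.0
```

>>> arm_command([
  {"translation":[-0.001,0,0.08],"rotation":[0,0,-0.003],"fingers":0},
  {"translation":[-0.001,0,0.15],"rotation":[0,0,-0.003],"fingers":0},
  {"translation":[-0.001,0,0.2],"rotation":[0,0,-0.003],"fingers":0},
  {"translation":[-0.001,0,0.207],"rotation":[0,0,-0.003],"fingers":0},
  {"translation":[-0.001,0,0.207],"rotation":[0,0,-0.003],"fingers":0},
])

```text
clock: 23.7
tool_pos: [0.5973, 0.2747, 0.115]
orientation: [180.0, 0.1, -162.6]
wrist_force: [-0.1, 0.2, -4.2]
width: 0.0157
grip_force: 30.0
```

```bash
python3 - <<'E'
from h import *
a=snap('side','side10.png'); b=snap('scene','scene10.png'); s=robot.get_state(); print(s['tool_pos'],s['orientation'],s['wrist_force'])
x=np.hstack([cv2.resize(a['color'][210:330,110:230],(400,400),interpolation=cv2.INTER_CUBIC),cv2.resize(b['color'][100:200,295:395],(400,400),interpolation=cv2.INTER_CUBIC)])
cv2.imwrite('pics/cmp10.png',x[:,:,::-1])
E
```

```text
[0.59738212 0.27482174 0.11529542] [ 1.79983827e+02  1.04254929e-01 -1.62643225e+02] [-0.40573815 -0.05120442 -3.45451682]
```

View pics/cmp10.png

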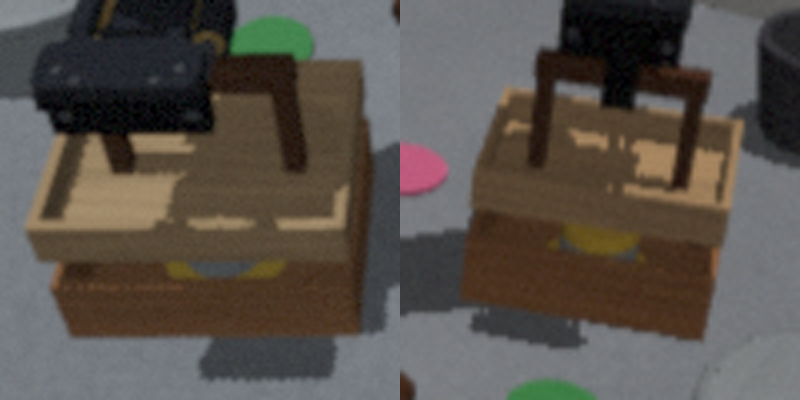

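The tray hangs level and squarely over the lower tier in both views. I'll lower gently.

>>> arm_command([
  {"translation":[0.001,-0.002,0.012],"rotation":[0,0,0],"fingers":0},
  {"translation":[0.001,-0.002,0.024],"rotation":[0,0,0],"fingers":0},
  {"translation":[0.001,-0.002,0.036],"rotation":[0,0,0],"fingers":0},
  {"translation":[0.001,-0.002,0.045],"rotation":[0,0,0],"fingers":0},
  {"translation":[0.001,-0.002,0.045],"rotation":[0,0,0],"fingers":0},
])

```text
clock: 24.42
tool_pos: [0.5965, 0.2734, 0.0955]
orientation: [-180.0, -0.0, -162.6]
wrist_force: [-0.0, 0.7, -3.9]
width: 0.0158
grip_force: 30.0
```

>>> arm_command([
  {"translation":[0,0,0.004],"rotation":[0,0,0],"fingers":0},
  {"translation":[0,0,0.008],"rotation":[0,0,0],"fingers":0},
  {"translation":[0,0,0.01],"rotation":[0,0,0],"fingers":0},
  {"translation":[0,0,0.01],"rotation":[0,0,0],"fingers":0},
])

```text
clock: 24.92
tool_pos: [0.5967, 0.2735, 0.0919]
orientation: [-180.0, 0.0, -162.6]
wrist_force: [1.1, -0.0, -4.4]
width: 0.0157
grip_force: 30.0
```

No contact until nearly seated, so the feet are already inside. A few more mm.

>>> arm_command([
  {"translation":[0,0,0.003],"rotation":[0,0,0],"fingers":0},
  {"translation":[0,0,0.005],"rotation":[0,0,0],"fingers":0},
  {"translation":[0,0,0.005],"rotation":[0,0,0],"fingers":0},
])

```text
clock: 25.3
tool_pos: [0.5968, 0.2737, 0.0906]
orientation: [-180.0, 0.0, -162.6]
wrist_force: [-2.6, -0.8, 4.3]
width: 0.0157
grip_force: 30.0
```

It seated at 0.0906, exactly the predicted height. I'll release, rise clear and move to view the shaker and jar.

>>> arm_command([
  {"translation":[0,0,0],"rotation":[0,0,0],"fingers":0.7},
  {"translation":[0,0,0],"rotation":[0,0,0],"fingers":0.7},
  {"translation":[0,0,0],"rotation":[0,0,0],"fingers":0.7},
  {"translation":[0,0,0],"rotation":[0,0,0],"fingers":0.7},
  {"translation":[0,0,0],"rotation":[0,0,0],"fingers":0.7},
])

```text
clock: 25.92
tool_pos: [0.5967, 0.2735, 0.0899]
orientation: [-180.0, 0.0, -162.6]
wrist_force: [-0.0, -0.0, -0.7]
width: 0.0566
grip_force: 0.0
```

>>> arm_command([
  {"translation":[0,0,-0.04],"rotation":[0,0,0],"fingers":0.8},
  {"translation":[0,0,-0.12],"rotation":[0,0,0],"fingers":0.8},
  {"translation":[0,0,-0.24],"rotation":[0,0,0],"fingers":1},
  {"translation":[0,0,-0.33],"rotation":[0,0,0],"fingers":1},
  {"translation":[0,0,-0.33],"rotation":[0,0,0],"fingers":1},
])

```text
clock: 26.55
tool_pos: [0.5975, 0.2749, 0.2264]
orientation: [179.9, 0.3, -162.6]
wrist_force: [-0.7, 0.2, 0.2]
width: 0.0852
grip_force: 0.0
```

>>> arm_command([
  {"translation":[0.08,-0.1,0],"rotation":[0,0,0],"fingers":1},
  {"translation":[0.17,-0.21,0],"rotation":[0,0,0],"fingers":1},
  {"translation":[0.26,-0.32,0],"rotation":[0,0,0],"fingers":1},
  {"translation":[0.34,-0.43,0],"rotation":[0,0,0],"fingers":1},
  {"translation":[0.417,-0.525,0],"rotation":[0,0,0],"fingers":1},
])

```text
clock: 27.18
tool_pos: [0.4991, 0.0212, 0.2216]
orientation: [-180.0, -0.0, -162.7]
wrist_force: [1.3, -1.0, -0.3]
width: 0.0868
grip_force: 0.0
```

>>> arm_command([
  {"translation":[0,0,0],"rotation":[0,0,0],"fingers":1},
  {"translation":[0,0,0],"rotation":[0,0,0],"fingers":1},
  {"translation":[0,0,0],"rotation":[0,0,0],"fingers":1},
])

```text
clock: 27.55
tool_pos: [0.5002, 0.025, 0.222]
orientation: [180.0, 0.0, -162.5]
wrist_force: [0.5, -0.1, -0.1]
width: 0.0873
grip_force: 0.0
```

```bash
python3 - <<'E'
from h import *
c=snap('wrist','wrist11.png'); s=robot.get_state(); print(s['tool_pos'],s['orientation'],s['joints'].round(1),c['pose'][:3,3])
for n,lo,hi in (('green',(45,60,40),(80,255,255)),('pink',(150,60,60),(178,255,255))):
    for k in blobs(c,lo,hi,300): print(n,k.mean(0).round(),k.min(0),k.max(0),[ (z,*circ(c,k,z)[0].round(4),(circ(c,k,z)[1]*1000).round(1)) for z in (.005,.085,.09)])
a=snap('side','side11.png'); b=snap('scene','scene11.png')
w=cv2.resize(c['color'],(400,300)); z=np.zeros((300,400,3),np.uint8)
x=np.vstack([np.hstack([cv2.resize(a['color'][210:330,110:270],(400,300),interpolation=cv2.INTER_CUBIC),cv2.resize(b['color'][90:195,260:400],(400,300),interpolation=cv2.INTER_CUBIC)]),np.hstack([w,cv2.resize(a['color'],(400,300))])])
cv2.imwrite('pics/cmp11.png',x[:,:,::-1])
E
```

```text
[0.50022782 0.02498244 0.22198349] [ 1.79964639e+02  1.45116057e-02 -1.62471474e+02] [ 52.8  10.1 -66.2  97.2   9.4  78.9  92.6] [0.43764884 0.00462563 0.41134254]
green [281. 272.] [263. 263.] [300. 286.] [(0.005, np.float64(0.6538), np.float64(0.1133), np.float64(53.4)), (0.085, np.float64(0.6112), np.float64(0.0919), np.float64(42.9)), (0.09, np.float64(0.6086), np.float64(0.0905), np.float64(42.2))]
green [208. 267.] [185. 263.] [231. 275.] [(0.005, np.float64(0.6748), np.float64(-0.0043), np.float64(49.2)), (0.085, np.float64(0.6281), np.float64(-0.0025), np.float64(39.5)), (0.09, np.float64(0.6252), np.float64(-0.0024), np.float64(38.9))]
green [208. 232.] [189. 225.] [228. 236.] [(0.005, np.float64(0.6262), np.float64(-0.0173), np.float64(41.0)), (0.085, np.float64(0.589), np.float64(-0.013), np.float64(32.9)), (0.09, np.float64(0.5867), np.float64(-0.0127), np.float64(32.4))]
green [378. 165.] [351. 140.] [405. 191.] [(0.005, np.float64(0.446), np.float64(0.1923), np.float64(77.4)), (0.085, np.float64(0.4444), np.float64(0.1553), np.float64(62.1)), (0.09, np.float64(0.4443), np.float64(0.153), np.float64(61.2))]
green [179.  14.] [134.   0.] [223.  38.] [(0.005, np.float64(0.3345), np.float64(-0.1337), np.float64(80.7)), (0.085, np.float64(0.3548), np.float64(-0.1065), np.float64(64.8)), (0.09, np.float64(0.3561), np.float64(-0.1048), np.float64(63.8))]
pink [466. 169.] [440. 144.] [492. 194.] [(0.005, np.float64(0.412), np.float64(0.3183), np.float64(75.2)), (0.085, np.float64(0.417), np.float64(0.2565), np.float64(60.4)), (0.09, np.float64(0.4173), np.float64(0.2527), np.float64(59.5))]
pink [257. 125.] [237. 105.] [277. 146.] [(0.005, np.float64(0.444), np.float64(0.006), np.float64(56.9)), (0.085, np.float64(0.4428), np.float64(0.0058), np.float64(45.7)), (0.09, np.float64(0.4427), np.float64(0.0057), np.float64(45.0))]
```

View pics/cmp11.png

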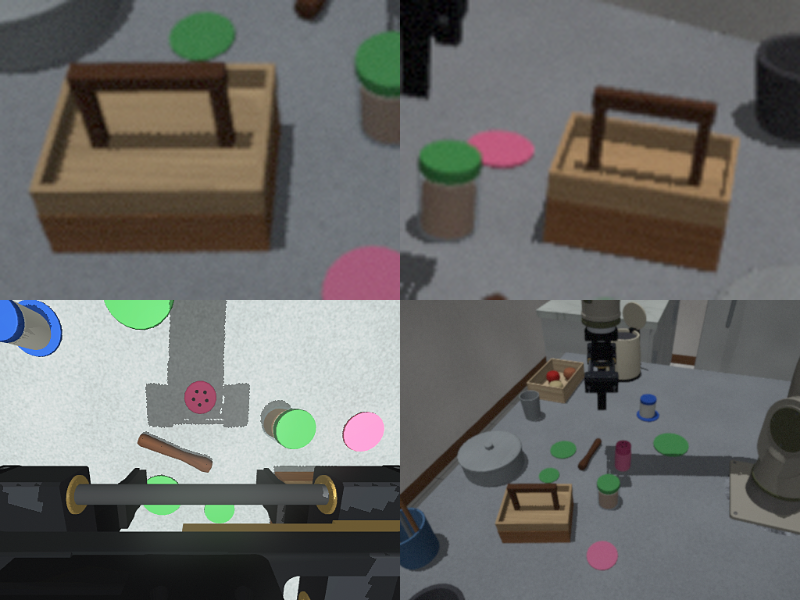

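The crops show the upper tier fully down and square (side (190,270), scene (345,160)). The wrist view shows the shaker at (257,125), jar (378,165) and pink pad (466,169). Shaker is at (0.4427,0.0057), jar (0.4444,0.1553), pink pad about (0.413,0.316). Next I'll take the shaker.

>>> arm_command([
  {"translation":[0.1,-0.003,0],"rotation":[0,0,0],"fingers":1},
  {"translation":[0.152,-0.003,0.05],"rotation":[0,0,0],"fingers":1},
  {"translation":[0.152,-0.003,0.15],"rotation":[0,0,0],"fingers":1},
  {"translation":[0.152,-0.003,0.2],"rotation":[0,0,0],"fingers":1},
  {"translation":[0.152,-0.003,0.2],"rotation":[0,0,0],"fingers":1},
])

```text
clock: 28.32
tool_pos: [0.4416, 0.0048, 0.1411]
orientation: [179.9, -0.1, -162.5]
wrist_force: [0.2, 0.0, 0.3]
width: 0.0868
grip_force: 0.0
```

>>> arm_command([
  {"translation":[0,0,0.1],"rotation":[0,0,0],"fingers":1},
  {"translation":[0,0,0.2],"rotation":[0,0,0],"fingers":1},
  {"translation":[0,0,0.29],"rotation":[0,0,0],"fingers":1},
  {"translation":[0,0,0.325],"rotation":[0,0,0],"fingers":1},
  {"translation":[0,0,0.325],"rotation":[0,0,0],"fingers":1},
])

```text
clock: 28.95
tool_pos: [0.4428, 0.0044, 0.0124]
orientation: [180.0, -0.0, -162.6]
wrist_force: [-0.3, 0.1, -0.3]
width: 0.0872
grip_force: 0.0
```

>>> arm_command([
  {"translation":[0,0,0],"rotation":[0,0,0],"fingers":0.35},
  {"translation":[0,0,0],"rotation":[0,0,0],"fingers":0.35},
  {"translation":[0,0,0],"rotation":[0,0,0],"fingers":0.35},
  {"translation":[0,0,0],"rotation":[0,0,0],"fingers":0.35},
  {"translation":[0,0,0],"rotation":[0,0,0],"fingers":0.35},
])

```text
clock: 29.58
tool_pos: [0.4425, 0.0039, 0.0121]
orientation: [-180.0, 0.0, -162.6]
wrist_force: [-1.7, 0.2, 2.2]
width: 0.0496
grip_force: 30.0
```

>>> arm_command([
  {"translation":[0,0,0],"rotation":[0,0,0],"fingers":0.35},
  {"translation":[0,0,0],"rotation":[0,0,0],"fingers":0.35},
])

```text
clock: 29.82
tool_pos: [0.4425, 0.0039, 0.0121]
orientation: [-180.0, -0.0, -162.6]
wrist_force: [-1.6, -1.0, 4.9]
width: 0.0492
grip_force: 30.0
```

>>> arm_command([
  {"translation":[0,0,-0.14],"rotation":[0,0,0],"fingers":0.35},
  {"translation":[0,0,-0.29],"rotation":[0,0,0],"fingers":0.35},
  {"translation":[-0.02,0.04,-0.42],"rotation":[0,0,0],"fingers":0.35},
  {"translation":[-0.06,0.14,-0.475],"rotation":[0,0,0],"fingers":0.35},
  {"translation":[-0.11,0.27,-0.475],"rotation":[0,0,0],"fingers":0.35},
])

```text
clock: 30.45
tool_pos: [0.4536, 0.1197, 0.2036]
orientation: [-179.7, 0.2, -162.9]
wrist_force: [0.6, -0.2, -2.5]
width: 0.0494
grip_force: 30.0
```

>>> arm_command([
  {"translation":[-0.05,0.12,0],"rotation":[0,0,0],"fingers":0.35},
  {"translation":[-0.1,0.25,0],"rotation":[0,0,0],"fingers":0.35},
  {"translation":[-0.15,0.37,0],"rotation":[0,0,0],"fingers":0.35},
  {"translation":[-0.21,0.496,0],"rotation":[0,0,0],"fingers":0.35},
  {"translation":[-0.21,0.496,0],"rotation":[0,0,0],"fingers":0.35},
])

```text
clock: 31.08
tool_pos: [0.4691, 0.3417, 0.201]
orientation: [179.8, -0.1, -162.0]
wrist_force: [-0.2, -0.4, -1.1]
width: 0.049
grip_force: 30.0
```

>>> arm_command([
  {"translation":[0,0,0],"rotation":[0,0,0],"fingers":0.35},
  {"translation":[0,0,0],"rotation":[0,0,0],"fingers":0.35},
  {"translation":[0,0,0],"rotation":[0,0,0],"fingers":0.35},
])

```text
clock: 31.45
tool_pos: [0.4742, 0.3329, 0.202]
orientation: [-180.0, 0.0, -162.8]
wrist_force: [-0.3, -0.4, -0.1]
width: 0.0493
grip_force: 30.0
```

```bash
python3 - <<'E'
from h import *
c=snap('wrist','wrist12.png'); s=robot.get_state(); print(s['tool_pos'],s['orientation'],s['joints'].round(1),s['grip_force'])
for k in blobs(c,(150,60,60),(178,255,255),300): print(k.mean(0).round(),k.min(0),k.max(0),circ(c,k,.005))
E
```

```text
[0.47404073 0.33308834 0.20207089] [-1.79956599e+02  2.60176897e-02 -1.62790804e+02] [ 12.3  27.5 -69.   87.8  25.8  82.5  49.3] 29.99998048413545
[260. 274.] [208. 263.] [309. 286.] (array([0.62811658, 0.380608  ]), np.float64(0.10692440847579919), np.float64(0.037026060942832124))
[258. 216.] [215. 180.] [302. 236.] (array([0.54026975, 0.35385086]), np.float64(0.10560804138338163), np.float64(0.021745279790184625))
[263. 122.] [235.  93.] [290. 150.] (array([0.41155206, 0.31971947]), np.float64(0.07418135768704447), np.float64(0.0008309361112512348))
```

Pink pad centre is (0.4116,0.3197). I'll lower the shaker onto it.

>>> arm_command([
  {"translation":[0.09,0.008,0.02],"rotation":[0,0,0],"fingers":0.35},
  {"translation":[0.159,0.014,0.08],"rotation":[0,0,0],"fingers":0.35},
  {"translation":[0.159,0.014,0.2],"rotation":[0,0,0],"fingers":0.35},
  {"translation":[0.159,0.014,0.32],"rotation":[0,0,0],"fingers":0.35},
  {"translation":[0.159,0.014,0.38],"rotation":[0,0,0],"fingers":0.35},
])

```text
clock: 32.12
tool_pos: [0.4105, 0.3192, 0.0478]
orientation: [-179.9, -0.1, -162.7]
wrist_force: [0.1, -0.8, -1.1]
width: 0.0492
grip_force: 30.0
```

>>> arm_command([
  {"translation":[0,0,0.03],"rotation":[0,0,0],"fingers":0.35},
  {"translation":[0,0,0.06],"rotation":[0,0,0],"fingers":0.35},
  {"translation":[0,0,0.07],"rotation":[0,0,0],"fingers":0.35},
  {"translation":[0,0,0.07],"rotation":[0,0,0],"fingers":0.35},
])

```text
clock: 32.62
tool_pos: [0.4111, 0.3211, 0.0223]
orientation: [180.0, 0.0, -162.6]
wrist_force: [-0.5, -0.2, -0.2]
width: 0.0494
grip_force: 30.0
```

>>> arm_command([
  {"translation":[0,0,0.005],"rotation":[0,0,0],"fingers":0.35},
  {"translation":[0,0,0.01],"rotation":[0,0,0],"fingers":0.35},
  {"translation":[0,0,0.01],"rotation":[0,0,0],"fingers":0.35},
])

```text
clock: 33.0
tool_pos: [0.4108, 0.321, 0.0179]
orientation: [-180.0, 0.0, -162.6]
wrist_force: [-0.2, 0.2, -0.0]
width: 0.0494
grip_force: 30.0
```

>>> arm_command([
  {"translation":[0,0,0.002],"rotation":[0,0,0],"fingers":0.35},
  {"translation":[0,0,0.004],"rotation":[0,0,0],"fingers":0.35},
  {"translation":[0,0,0.004],"rotation":[0,0,0],"fingers":0.35},
])

```text
clock: 33.38
tool_pos: [0.411, 0.3211, 0.0171]
orientation: [-180.0, 0.0, -162.6]
wrist_force: [-3.0, -3.6, 10.5]
width: 0.0497
grip_force: 30.0
```

Contact on the pad. I'll release, rise and move over the jar.

>>> arm_command([
  {"translation":[0,0,0],"rotation":[0,0,0],"fingers":1},
  {"translation":[0,0,0],"rotation":[0,0,0],"fingers":1},
  {"translation":[0,0,0],"rotation":[0,0,0],"fingers":1},
  {"translation":[0,0,0],"rotation":[0,0,0],"fingers":1},
  {"translation":[0,0,0],"rotation":[0,0,0],"fingers":1},
])

```text
clock: 34.0
tool_pos: [0.4108, 0.321, 0.0163]
orientation: [-180.0, -0.0, -162.6]
wrist_force: [0.4, -0.3, 0.5]
width: 0.0855
grip_force: 0.0
```

>>> arm_command([
  {"translation":[0,0,-0.05],"rotation":[0,0,0],"fingers":1},
  {"translation":[0,0,-0.17],"rotation":[0,0,0],"fingers":1},
  {"translation":[0,0,-0.31],"rotation":[0,0,0],"fingers":1},
  {"translation":[0,0,-0.44],"rotation":[0,0,0],"fingers":1},
  {"translation":[0,0,-0.44],"rotation":[0,0,0],"fingers":1},
])

```text
clock: 34.62
tool_pos: [0.4118, 0.3229, 0.1971]
orientation: [179.9, 0.4, -162.6]
wrist_force: [0.8, 0.2, -0.3]
width: 0.0872
grip_force: 0.0
```

>>> arm_command([
  {"translation":[0.015,-0.14,0],"rotation":[0,0,0],"fingers":1},
  {"translation":[0.03,-0.28,0],"rotation":[0,0,0],"fingers":1},
  {"translation":[0.043,-0.421,0],"rotation":[0,0,0],"fingers":1},
  {"translation":[0.043,-0.421,0],"rotation":[0,0,0],"fingers":1},
  {"translation":[0.043,-0.421,0],"rotation":[0,0,0],"fingers":1},
])

```text
clock: 35.25
tool_pos: [0.4444, 0.1553, 0.1925]
orientation: [-180.0, -0.0, -162.7]
wrist_force: [-0.3, 0.6, 0.1]
width: 0.0869
grip_force: 0.0
```

```bash
python3 - <<'E'
from h import *
s=robot.get_state(); print(s['tool_pos'],s['orientation'],s['joints'].round(1))
a=snap('side','side13.png'); b=snap('scene','scene13.png')
A=cv2.resize(a['color'][290:370,220:300],(300,300)); B=cv2.resize(b['color'][110:170,260:320],(300,300))
C=cv2.resize(b['color'][180:260,140:360],(800,291)); z=np.zeros((300,200,3),np.uint8)
x=np.vstack([np.hstack([A,B,z]),C]); cv2.imwrite('pics/cmp13.png',x[:,:,::-1])
E
```

```text
[0.4444049  0.15531662 0.19248913] [-1.79979538e+02 -3.77611400e-03 -1.62664358e+02] [ 51.3   9.3 -80.4 103.4   9.5  75.2  76. ]
```

View pics/cmp13.png

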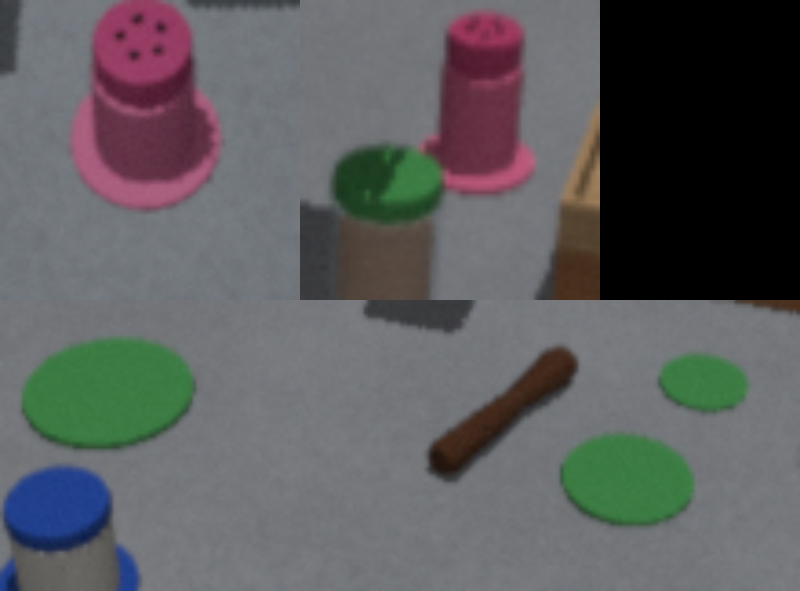

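The crop shows the shaker upright within its pink coaster in both views. The green discs in the scene view are the large one at (170,205) at 116 mm, the small one at (333,203) at 57 mm, and the middle one at (312,229) at about 86 mm. The middle one is the coaster meant. Joint 3 is at -80°, near its limit, so I'll turn the wrist back before going down.

>>> arm_command([
  {"translation":[0,0,0],"rotation":[0,0,0.33],"fingers":1},
  {"translation":[0,0,0],"rotation":[0,0,0.67],"fingers":1},
  {"translation":[0,0,0],"rotation":[0,0,1],"fingers":1},
  {"translation":[0,0,0],"rotation":[0,0,1],"fingers":1},
])

```text
clock: 35.85
tool_pos: [0.4441, 0.1568, 0.1924]
orientation: [180.0, -0.0, 167.6]
wrist_force: [-0.7, 0.2, 0.0]
width: 0.0871
grip_force: 0.0
```

```bash
python3 - <<'E'
from h import *
s=robot.get_state(); print(s['tool_pos'],s['orientation'],s['joints'].round(1))
E
```

```text
[0.44406584 0.15684223 0.19238184] [ 1.79998490e+02 -1.20290581e-03  1.67620230e+02] [ 47.    7.  -74.8 103.5   7.   74.8  48.1]
```

>>> arm_command([
  {"translation":[0,0,0.03],"rotation":[0,0,0.33],"fingers":1},
  {"translation":[0,0,0.06],"rotation":[0,0,0.68],"fingers":1},
  {"translation":[0,0,0.1],"rotation":[0,0,0.68],"fingers":1},
  {"translation":[0,0,0.1],"rotation":[0,0,0.68],"fingers":1},
])

```text
clock: 36.35
tool_pos: [0.4437, 0.1555, 0.1512]
orientation: [-179.9, -0.1, 147.4]
wrist_force: [-0.6, 0.2, -0.5]
width: 0.0872
grip_force: 0.0
```

```bash
python3 - <<'E'
from h import *
s=robot.get_state(); print(s['tool_pos'],s['orientation'],s['joints'].round(1))
E
```

```text
[0.44371003 0.15548195 0.15124943] [-1.79940678e+02 -1.06574500e-01  1.47385570e+02] [ 42.1   9.7 -70.8 106.8   9.6  70.3  25.6]
```

>>> arm_command([
  {"translation":[0,0.001,0.1],"rotation":[0,0,0],"fingers":1},
  {"translation":[0,0.001,0.2],"rotation":[0,0,0],"fingers":1},
  {"translation":[0,0.001,0.3],"rotation":[0,0,0],"fingers":1},
  {"translation":[0,0.001,0.348],"rotation":[0,0,0],"fingers":1},
  {"translation":[0,0.001,0.348],"rotation":[0,0,0],"fingers":1},
])

```text
clock: 36.98
tool_pos: [0.4445, 0.1557, 0.0129]
orientation: [-180.0, -0.1, 147.1]
wrist_force: [0.2, 0.2, 0.9]
width: 0.0873
grip_force: 0.0
```

>>> arm_command([
  {"translation":[0,0,0],"rotation":[0,0,0],"fingers":0.45},
  {"translation":[0,0,0],"rotation":[0,0,0],"fingers":0.45},
  {"translation":[0,0,0],"rotation":[0,0,0],"fingers":0.45},
  {"translation":[0,0,0],"rotation":[0,0,0],"fingers":0.45},
  {"translation":[0,0,0],"rotation":[0,0,0],"fingers":0.45},
])

```text
clock: 37.6
tool_pos: [0.4454, 0.1554, 0.0137]
orientation: [180.0, 0.1, 147.0]
wrist_force: [-1.2, -1.5, 6.6]
width: 0.0613
grip_force: 30.0
```

>>> arm_command([
  {"translation":[0,0,-0.02],"rotation":[0,0,0],"fingers":0.45},
  {"translation":[0,0,-0.04],"rotation":[0,0,0],"fingers":0.45},
  {"translation":[0,0,-0.04],"rotation":[0,0,0],"fingers":0.45},
])

```text
clock: 37.98
tool_pos: [0.4453, 0.1555, 0.0298]
orientation: [180.0, 0.1, 147.0]
wrist_force: [1.1, -0.5, -3.2]
width: 0.0616
grip_force: 30.0
```

```bash
python3 - <<'E'
from h import *
s=robot.get_state(); print(s['tool_pos'],s['orientation'],s['joints'].round(1),s['wrist_force'])
E
```

```text
[0.44527757 0.15550052 0.02976551] [1.79968312e+02 5.48158266e-02 1.46953200e+02] [ 32.2  21.3 -63.8 114.2  22.7  58.   14.5] [ 1.14073551 -0.50735752 -3.21275889]
```

The jar is held. I'll carry it to view the middle green coaster.

>>> arm_command([
  {"translation":[0,0,-0.14],"rotation":[0,0,0],"fingers":0.45},
  {"translation":[0,0,-0.28],"rotation":[0,0,0],"fingers":0.45},
  {"translation":[-0.06,0,-0.4],"rotation":[0,0,0],"fingers":0.45},
  {"translation":[-0.18,0,-0.45],"rotation":[0,0,0],"fingers":0.45},
  {"translation":[-0.31,-0.02,-0.45],"rotation":[0,0,0],"fingers":0.45},
])

```text
clock: 38.6
tool_pos: [0.5465, 0.0806, 0.211]
orientation: [179.9, 0.2, 147.0]
wrist_force: [-0.3, 1.1, -2.7]
width: 0.0613
grip_force: 30.0
```

>>> arm_command([
  {"translation":[-0.13,-0.01,0],"rotation":[0,0,0],"fingers":0.45},
  {"translation":[-0.26,-0.02,0],"rotation":[0,0,0],"fingers":0.45},
  {"translation":[-0.39,-0.04,0],"rotation":[0,0,0],"fingers":0.45},
  {"translation":[-0.51,-0.05,0],"rotation":[0,0,0],"fingers":0.45},
  {"translation":[-0.51,-0.05,0],"rotation":[0,0,0],"fingers":0.45},
])

```text
clock: 39.22
tool_pos: [0.706, -0.0506, 0.2066]
orientation: [-179.9, -0.1, 146.7]
wrist_force: [-0.5, 1.7, -3.5]
width: 0.0616
grip_force: 30.0
```

>>> arm_command([
  {"translation":[0,0,0],"rotation":[0,0,0],"fingers":0.45},
  {"translation":[0,0,0],"rotation":[0,0,0],"fingers":0.45},
  {"translation":[0,0,0],"rotation":[0,0,0],"fingers":0.45},
])

```text
clock: 39.6
tool_pos: [0.7042, -0.0463, 0.2097]
orientation: [-180.0, 0.0, 147.0]
wrist_force: [0.4, -0.7, -3.5]
width: 0.0613
grip_force: 30.0
```

```bash
python3 - <<'E'
from h import *
c=snap('wrist','wrist14.png'); s=robot.get_state(); print(s['tool_pos'],s['orientation'],s['joints'].round(1),s['grip_force'])
for k in blobs(c,(45,60,40),(80,255,255),300): print(k.mean(0).round(),k.min(0),k.max(0),circ(c,k,.005))
E
```

```text
[ 0.70431056 -0.04652526  0.20959593] [-1.79988132e+02  3.95413534e-02  1.46996559e+02] [ 32.   39.3 -55.8  65.8  31.6  89.6  40.1] 29.999868404120207
[259. 274.] [195. 263.] [322. 286.] (array([ 0.84059725, -0.1327887 ]), np.float64(0.1322587918543018), np.float64(0.053846678759426496))
[258. 220.] [199. 192.] [318. 236.] (array([ 0.77924093, -0.09323363]), np.float64(0.12508086761923076), np.float64(0.04704219959750697))
[258. 124.] [227.  92.] [290. 157.] (array([ 0.65479   , -0.01265258]), np.float64(0.08630778170604274), np.float64(0.0008886806011447548))
[335.  69.] [311.  44.] [358.  95.] (array([0.64985136, 0.10984179]), np.float64(0.06165215652370981), np.float64(0.0008223992840814612))
```

The coaster measures 88 mm, centre (0.6548,-0.0127). I'll lower the jar onto it.

>>> arm_command([
  {"translation":[0.08,0.002,0.02],"rotation":[0,0,0],"fingers":0.45},
  {"translation":[0.15,0.003,0.08],"rotation":[0,0,0],"fingers":0.45},
  {"translation":[0.15,0.003,0.2],"rotation":[0,0,0],"fingers":0.45},
  {"translation":[0.15,0.003,0.32],"rotation":[0,0,0],"fingers":0.45},
  {"translation":[0.15,0.003,0.39],"rotation":[0,0,0],"fingers":0.45},
])

```text
clock: 40.28
tool_pos: [0.6536, -0.0136, 0.0509]
orientation: [-179.9, -0.1, 147.0]
wrist_force: [-0.2, 0.4, -2.5]
width: 0.0614
grip_force: 30.0
```

>>> arm_command([
  {"translation":[0,0,0.03],"rotation":[0,0,0],"fingers":0.45},
  {"translation":[0,0,0.06],"rotation":[0,0,0],"fingers":0.45},
  {"translation":[0,0,0.075],"rotation":[0,0,0],"fingers":0.45},
  {"translation":[0,0,0.075],"rotation":[0,0,0],"fingers":0.45},
])

```text
clock: 40.78
tool_pos: [0.6551, -0.0131, 0.0234]
orientation: [180.0, 0.0, 147.0]
wrist_force: [0.5, -0.5, -3.7]
width: 0.0617
grip_force: 30.0
```

>>> arm_command([
  {"translation":[0,0,0.005],"rotation":[0,0,0],"fingers":0.45},
  {"translation":[0,0,0.01],"rotation":[0,0,0],"fingers":0.45},
  {"translation":[0,0,0.01],"rotation":[0,0,0],"fingers":0.45},
])

```text
clock: 41.15
tool_pos: [0.6549, -0.0132, 0.0191]
orientation: [-180.0, 0.0, 147.0]
wrist_force: [0.4, 0.1, -3.7]
width: 0.0614
grip_force: 30.0
```

>>> arm_command([
  {"translation":[0,0,0.002],"rotation":[0,0,0],"fingers":0.45},
  {"translation":[0,0,0.004],"rotation":[0,0,0],"fingers":0.45},
  {"translation":[0,0,0.004],"rotation":[0,0,0],"fingers":0.45},
])

```text
clock: 41.52
tool_pos: [0.6551, -0.0131, 0.0188]
orientation: [-180.0, 0.0, 147.0]
wrist_force: [-5.7, -1.3, 7.5]
width: 0.0617
grip_force: 30.0
```

Contact. I'll release, rise, back off and verify numerically, since all 14 views are used.

>>> arm_command([
  {"translation":[0,0,0],"rotation":[0,0,0],"fingers":1},
  {"translation":[0,0,0],"rotation":[0,0,0],"fingers":1},
  {"translation":[0,0,0],"rotation":[0,0,0],"fingers":1},
  {"translation":[0,0,0],"rotation":[0,0,0],"fingers":1},
  {"translation":[0,0,0],"rotation":[0,0,0],"fingers":1},
])

```text
clock: 42.15
tool_pos: [0.655, -0.0131, 0.0175]
orientation: [-180.0, 0.0, 147.0]
wrist_force: [0.4, 0.5, 1.1]
width: 0.0867
grip_force: 0.0
```

>>> arm_command([
  {"translation":[0,0,-0.05],"rotation":[0,0,0],"fingers":1},
  {"translation":[0,0,-0.17],"rotation":[0,0,0],"fingers":1},
  {"translation":[0,0,-0.31],"rotation":[0,0,0],"fingers":1},
  {"translation":[0,0,-0.45],"rotation":[0,0,0],"fingers":1},
  {"translation":[-0.1,0,-0.48],"rotation":[0,0,0],"fingers":1},
])

```text
clock: 42.78
tool_pos: [0.6896, -0.0321, 0.2174]
orientation: [179.7, 0.4, 147.2]
wrist_force: [0.1, -0.5, -0.5]
width: 0.087
grip_force: 0.0
```

>>> arm_command([
  {"translation":[-0.08,0,0],"rotation":[0,0,0],"fingers":1},
  {"translation":[-0.08,0,0],"rotation":[0,0,0],"fingers":1},
  {"translation":[-0.08,0,0],"rotation":[0,0,0],"fingers":1},
  {"translation":[-0.08,0,0],"rotation":[0,0,0],"fingers":1},
])

```text
clock: 43.28
tool_pos: [0.7149, -0.0515, 0.2104]
orientation: [180.0, 0.0, 147.0]
wrist_force: [-0.4, -0.5, 0.4]
width: 0.0868
grip_force: 0.0
```

```bash
python3 - <<'E'
from h import *
c=snap('wrist','wrist15.png'); s=robot.get_state(); print(s['tool_pos'],s['orientation'],s['joints'].round(1),s['wrist_force'])
for k in blobs(c,(45,60,40),(80,255,255),300):
    if k[:,1].mean()<190: print('wrist',k.mean(0).round(),'top',circ(c,k,.09),'pad',circ(c,k,.005)[:2])
hsv=cv2.cvtColor(c['color'],cv2.COLOR_RGB2HSV)
for n in ('side','scene'):
    c=snap(n,n+'15.png')
    b0=load(n+'13')
    for nm,lo,hi in (('green',(45,100,40),(80,255,255)),('pink',(155,110,60),(178,255,255)),('blue',(110,150,60),(130,255,255))):
        for k in blobs(c,lo,hi): print(n,nm,k.mean(0).round(1),k.min(0),k.max(0))
    for nm,p in (('jarbase',(.655,-.0127,.005)),('jartop',(.655,-.0127,.09)),('shakertop',(.411,.321,.095))): print(nm,np.round(proj(c,p)))
E
```

```text
[ 0.7149065  -0.05172217  0.21025877] [1.79991454e+02 3.02246567e-02 1.47019453e+02] [ 31.1  40.6 -55.3  63.5  32.4  90.4  40.7] [-0.17315723 -0.23655026  0.16057588]
wrist [257. 116.] top (array([ 0.65591109, -0.01325605]), np.float64(0.06766206530945659), np.float64(0.0006476892722910993)) pad (array([ 0.6548274 , -0.01270288]), np.float64(0.08623346702432871))
wrist [334.  60.] top (array([0.65209338, 0.08290253]), np.float64(0.048412991111055126), np.float64(0.0006662076631271038)) pad (array([0.64996183, 0.10984862]), np.float64(0.06170104405520707))
side green [191.5 225.1] [179. 216.] [204. 234.]
side green [210.3 195.8] [194. 184.] [225. 203.]
side green [347.5 185.8] [326. 172.] [369. 200.]
side green [206.3 168.5] [195. 160.] [218. 177.]
side pink [258.9 319.1] [241. 291.] [278. 345.]
side blue [318.3 128.2] [309. 122.] [328. 134.]
jarbase [207. 190.]
jartop [204. 164.]
shakertop [256. 299.]
scene green [313.3 234.2] [296. 223.] [331. 242.]
scene green [323.9 203.6] [304. 194.] [345. 213.]
scene green [170.2 206.4] [147. 192.] [193. 221.]
scene pink [294.4 133.7] [284. 114.] [307. 149.]
scene blue [158.6 264.7] [140. 251.] [178. 274.]
scene blue [156.3 237.7] [142. 227.] [170. 249.]
jarbase [313. 228.]
jartop [317. 200.]
shakertop [297. 115.]
```

The checks agree: the jar lid is at side (206,168), right above its coaster, which spans columns 194–225. The salt pot has not moved. I'll hand in.

```bash
python3 -c "
from plant import robot
print(robot.close_job())"
```

```text
the job is handed in; nothing more can be done
None
```

I handed the job in after about 43 s: the tin is centred on the yellow disc with the upper tier fully seated over it, the shaker is on the pink coaster and the jar on the middle-sized green one, and the salt pot and pestle were not touched.

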